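# Load the column station, latch the clamp and start it

## Robot

A 7-joint arm with a two-finger parallel gripper is mounted at the origin on the work surface. World frame = base frame: x ahead of the robot, y to its left, z up, the work surface at z = 0. Lengths are in m, angles in rad, forces in N, time in s.
With the tool pointing down it reaches from about 0.4 to 0.85 m from the base axis. Payload 10.4 kg.
Tool frame: the origin (TCP) lies on the front face of the gripper's body, between the roots of the fingers; the fingertips stand 73 mm ahead of it and the grasp point (between the pads) lies 54 mm ahead of it; z points along the fingers, y is the line along which they close (so a half turn about z gives the same grasp; the last joint's range is limited). The gripper opens to 85 mm and grips with 20 to 120 N. Pads are 22 mm wide; open, the fingers measure 114 mm over their backs; the gripper's body (76 mm by 85 mm) begins 54 mm behind the grasp point. The pads swing forward as they close: fully open they stand 13 mm farther back than shut.
Start: joints at [1.284, 0.332, -0.065, 1.46, 0.022, 1.35, -0.088], TCP at [0.163, -0.603, 0.304] pointing down, gripper open.
Joint ranges: [-2.6, 2.6], [-0.5, 2.12], [-1.47, 1.34], [0.16, 2.42], [-1.27, 4.41], [0.06, 2.06], [-2.6, 2.6]. Speed limits (rad/s): [2.22, 2.22, 2.79, 2.79, 3.14, 3.14, 3.14].

## Interface

Orientations are given as a unit quaternion [x, y, z, w].
In Python, from workcell import manip gives the robot as it stands.
- The arm moves only by the shell command python3 -m jog 'ROWS' [FORCE]. ROWS is JSON, a list of rows, each an object with "grip": the gripper command: -1 is fully open, 1 is shut, values between are in proportion; "slide": the shift along the tool's x, y, z in cm, a list of three; "yaw": the turn about the tool's z in rad. A call has 1 to 8 rows; each row shifts and turns the commanded pose from where the row before left it, along the tool's axes as they then stand; what a row does not reach is not made up. A row lasts 1/10 s, in which the tool goes at most 50 mm and 8.59 degrees, less where a joint would pass 70% of its speed; a pose out of reach is approached as far as the arm can. A call with a gripper value outside its range is refused whole. The fingers move at their own pace and stop on an object; FORCE is the grip in N (left out, the last holds). Time passes only in rows, so rows that do not move let the fingers close. It gives the time, the measured TCP pose, the force, the opening and the grip force at its end, in the units of the state.
- manip.get_obs(): the state, without advancing time (a new reading comes with each control period).
- manip.camera(name): name is "scene" or "top" or "wrist"; returns the picture (384x512x3 uint8, blue, green, red); there is no depth.
- manip.calibration(name): a dict with "vfov" (degrees; the focal length in pixels is half the picture's height over the tangent of half this angle, whatever the lens; pixels are square), "cx", "cy" (the principal point, pixels), "camera_from_world" (4x4, takes a point from world to camera coordinates). Camera axes: x right, y down, z forward; pixel columns grow to the right and rows downward; lengths in m; the calibration is good to about 2 mm. A picture is of the moment at which its call begins: read the wrist's pose just before it. calibration takes no time and is no camera call; for the wrist camera it gives the pose at the moment of the call.
- manip.hand_in(): hands the job in; it is judged then, once.
Trained networks look in the newest picture that a camera, given by its name, has taken for a name from the list of things; names that differ only in an ending like _2 or _b are one class to them, and where a whole thing is asked for, a point or a joint stands for the part that bears it (a point fixed in the world has none). Each returns a list of dicts, best first, with "conf" (0 to 1); they miss things now and then, are a little off and sometimes report something else, mostly with a low value. They report only what shows in the picture. A call takes as long as a camera call. They do not tell look-alikes from the thing itself.
- manip.masks_of(thing, camera): "region" (384x512 bool, what is visible of it) and "centre" ([column, row] in pixels, amid what is visible of it).
The state is a dict: "clock": time; "joint_pos": joint angles; "joint_velocities": joint speeds; "tau": joint torques, N m; "position": TCP position; "ee_rot": TCP orientation; "ft_force": force on the tool from outside, world axes, zero at the start; "torque": the same for the moment, N m; "grip_width": opening from 0.0 (shut) to 1.0 (fully open); "grasp_force": force on a finger pad.
Only numpy, scipy, OpenCV 4.12 (cv2) and the standard library are available. Lean on these libraries where they do the work, as an engineer would, in place of code of your own. Each camera call takes 0.05 s, during which the arm holds its last target. There are 200 camera calls.

## Task

Swing the clamp bar of the cradle up past upright, then lay every column cartridge from the mat into a V-groove of the cradle, one to a groove, and push each along until its end touches the end stop. With all of them home, swing the clamp bar back over them and fully down into its catch. Then, with the clamp closed, press the round key, the square key and the long key all the way down one at a time in that order, and leave the other things on the bench alone.

Things in the scene. Friction and masses are not known exactly. Their poses are not given: they have to be found in the camera images.
- column1: loose column cartridge, one of up to three alike: a straight round tube 22 mm across, 100 mm long, white with steel ends of the same diameter, 110 g, same both ways round. Origin on its axis at mid-length, x along the tube. At the start it lies on the thin dark mat to the robot's right, its axis 11 mm above the table. None if absent in this run
- column2: loose column cartridge, one of up to three alike: a straight round tube 22 mm across, 100 mm long, white with steel ends of the same diameter, 110 g, same both ways round. Origin on its axis at mid-length, x along the tube. At the start it lies on the thin dark mat to the robot's right, its axis 11 mm above the table. None if absent in this run
- column3: loose column cartridge, one of up to three alike: a straight round tube 22 mm across, 100 mm long, white with steel ends of the same diameter, 110 g, same both ways round. Origin on its axis at mid-length, x along the tube. At the start it lies on the thin dark mat to the robot's right, its axis 11 mm above the table. None if absent in this run
- groove1 (a point): seat point of the left V-groove (seen from the robot): where the centre of a column is when it rests in the groove with its far end against the end stop, 25 mm above the table. x points along the groove to the stop (away from the robot), y left, z up. The groove runs from the stop, 50 mm beyond this point, to its open near end 110 mm before it
- groove2 (a point): seat point of the middle V-groove (seen from the robot): where the centre of a column is when it rests in the groove with its far end against the end stop, 25 mm above the table. x points along the groove to the stop (away from the robot), y left, z up. The groove runs from the stop, 50 mm beyond this point, to its open near end 110 mm before it
- groove3 (a point): seat point of the right V-groove (seen from the robot): where the centre of a column is when it rests in the groove with its far end against the end stop, 25 mm above the table. x points along the groove to the stop (away from the robot), y left, z up. The groove runs from the stop, 50 mm beyond this point, to its open near end 110 mm before it
- cradle: fixed metal cradle, origin under its middle, x along the grooves to the stop, z up. Base plate 190 x 223 mm, 6 mm high, raised to 12 mm in the middle (160 x 128 mm); on that three V-groove rails 50 mm apart, 21 mm wide, 160 mm long, tops 7 mm below a seated column's axis, flat between them. A seated column's top is at 36 mm. End stop: one dark plate across all grooves, 160 mm wide, 43 mm high
- panel: fixed white key panel, 165 x 90 mm, 40 mm high, to the robot's left; origin under its middle, x along the row of keys. Its three dark keys stand in one row 42 mm apart, in an order that changes from run to run
- clamp (a joint): angle of the steel clamp bar (12 mm wide, 10 mm thick) in rad: 0 = down across the grooves in its catch (closed: below 0.04), 1.57 = upright, to 2.4 = leaning away to the left (0 to 0.8 at the start). The hinge is stiff: the bar stays where it is left and takes 1 to 2 N at the handle. Closed it crosses the columns 20 mm beyond their middle, 2 mm above their tops
- clamp_hinge (a point): point on the clamp's hinge axis at the left side of the cradle, 43 mm above the table, 85 mm left of the middle groove; x along the hinge axis (along the grooves towards the stop), y to the left, z up
- clamp_handle (a point): centre of the handle at the bar's free end, 205 mm from the hinge axis: a dark round peg 18 mm across, 24 mm long, parallel to the hinge axis; pinched by its two flat ends from above it turns between the pads. Closed it is 43 mm above the table, 35 mm outside the catch (two steel cheeks 51 mm high) at the cradle's right side
- key_round_top (a point): centre of the top face of the round key on the panel: 24 mm across, 53 mm above the table when up, sticking out 10 mm; z up
- key_square_top (a point): centre of the top face of the square key on the panel: 23 x 23 mm, 53 mm above the table when up, sticking out 10 mm; z up
- key_long_top (a point): centre of the top face of the long key on the panel: 13 x 40 mm, its long side across the row, 53 mm above the table when up, sticking out 10 mm; z up
- key_round (a joint): travel of the round key in m: 0 up, 0.006 fully down, pressed from 0.004 on; springs back; starts to move at 1.5 N, fully down at 5 N
- key_square (a joint): travel of the square key in m: 0 up, 0.006 fully down, pressed from 0.004 on; springs back; starts to move at 1.5 N, fully down at 5 N
- key_long (a joint): travel of the long key in m: 0 up, 0.006 fully down, pressed from 0.004 on; springs back; starts to move at 1.5 N, fully down at 5 N
- wash_bottle: translucent bottle standing near the work, to be left alone: 64 mm across, 150 mm high, beyond the cradle. Origin at the centre of its underside
- jar: small white jar with a blue cap standing near the work, to be left alone: 56 mm across, 70 mm high, beyond the mat. Origin at the centre of its underside
- mouse: black computer mouse standing near the work, to be left alone: 105 x 60 x 28 mm, to the right of the mat. Origin at the centre of its underside
There are look-alikes about, which are no part of the job. What is shaped like the column3 but pink is not meant.

How it is judged:
On the way, in this order (a step that is already met when the one before it is completed fails the run):
1. the clamp bar is swung up past upright (value of joint clamp above 1.5 rad), for 0.1 s.
2. every column lies in a groove of its own with its end at the stop, the clamp still up (((x of column1 in the frame of groove1 between -0.003 and 0.003 m and y of column1 in the frame of groove1 between -0.004 and 0.004 m and z of column1 in the frame of groove1 between -0.004 and 0.004 m and angle between the x axis of column1 and the x axis of groove1, either way round below 0.07 rad) or (x of column1 in the frame of groove2 between -0.003 and 0.003 m and y of column1 in the frame of groove2 between -0.004 and 0.004 m and z of column1 in the frame of groove2 between -0.004 and 0.004 m and angle between the x axis of column1 and the x axis of groove2, either way round below 0.07 rad) or (x of column1 in the frame of groove3 between -0.003 and 0.003 m and y of column1 in the frame of groove3 between -0.004 and 0.004 m and z of column1 in the frame of groove3 between -0.004 and 0.004 m and angle between the x axis of column1 and the x axis of groove3, either way round below 0.07 rad)) and ((x of column2 in the frame of groove1 between -0.003 and 0.003 m and y of column2 in the frame of groove1 between -0.004 and 0.004 m and z of column2 in the frame of groove1 between -0.004 and 0.004 m and angle between the x axis of column2 and the x axis of groove1, either way round below 0.07 rad) or (x of column2 in the frame of groove2 between -0.003 and 0.003 m and y of column2 in the frame of groove2 between -0.004 and 0.004 m and z of column2 in the frame of groove2 between -0.004 and 0.004 m and angle between the x axis of column2 and the x axis of groove2, either way round below 0.07 rad) or (x of column2 in the frame of groove3 between -0.003 and 0.003 m and y of column2 in the frame of groove3 between -0.004 and 0.004 m and z of column2 in the frame of groove3 between -0.004 and 0.004 m and angle between the x axis of column2 and the x axis of groove3, either way round below 0.07 rad)) and ((x of column3 in the frame of groove1 between -0.003 and 0.003 m and y of column3 in the frame of groove1 between -0.004 and 0.004 m and z of column3 in the frame of groove1 between -0.004 and 0.004 m and angle between the x axis of column3 and the x axis of groove1, either way round below 0.07 rad) or (x of column3 in the frame of groove2 between -0.003 and 0.003 m and y of column3 in the frame of groove2 between -0.004 and 0.004 m and z of column3 in the frame of groove2 between -0.004 and 0.004 m and angle between the x axis of column3 and the x axis of groove2, either way round below 0.07 rad) or (x of column3 in the frame of groove3 between -0.003 and 0.003 m and y of column3 in the frame of groove3 between -0.004 and 0.004 m and z of column3 in the frame of groove3 between -0.004 and 0.004 m and angle between the x axis of column3 and the x axis of groove3, either way round below 0.07 rad)) and value of joint clamp above 0.3 rad), for 0.2 s.
3. the clamp bar is down in its catch over the seated columns (((x of column1 in the frame of groove1 between -0.003 and 0.003 m and y of column1 in the frame of groove1 between -0.004 and 0.004 m and z of column1 in the frame of groove1 between -0.004 and 0.004 m and angle between the x axis of column1 and the x axis of groove1, either way round below 0.07 rad) or (x of column1 in the frame of groove2 between -0.003 and 0.003 m and y of column1 in the frame of groove2 between -0.004 and 0.004 m and z of column1 in the frame of groove2 between -0.004 and 0.004 m and angle between the x axis of column1 and the x axis of groove2, either way round below 0.07 rad) or (x of column1 in the frame of groove3 between -0.003 and 0.003 m and y of column1 in the frame of groove3 between -0.004 and 0.004 m and z of column1 in the frame of groove3 between -0.004 and 0.004 m and angle between the x axis of column1 and the x axis of groove3, either way round below 0.07 rad)) and ((x of column2 in the frame of groove1 between -0.003 and 0.003 m and y of column2 in the frame of groove1 between -0.004 and 0.004 m and z of column2 in the frame of groove1 between -0.004 and 0.004 m and angle between the x axis of column2 and the x axis of groove1, either way round below 0.07 rad) or (x of column2 in the frame of groove2 between -0.003 and 0.003 m and y of column2 in the frame of groove2 between -0.004 and 0.004 m and z of column2 in the frame of groove2 between -0.004 and 0.004 m and angle between the x axis of column2 and the x axis of groove2, either way round below 0.07 rad) or (x of column2 in the frame of groove3 between -0.003 and 0.003 m and y of column2 in the frame of groove3 between -0.004 and 0.004 m and z of column2 in the frame of groove3 between -0.004 and 0.004 m and angle between the x axis of column2 and the x axis of groove3, either way round below 0.07 rad)) and ((x of column3 in the frame of groove1 between -0.003 and 0.003 m and y of column3 in the frame of groove1 between -0.004 and 0.004 m and z of column3 in the frame of groove1 between -0.004 and 0.004 m and angle between the x axis of column3 and the x axis of groove1, either way round below 0.07 rad) or (x of column3 in the frame of groove2 between -0.003 and 0.003 m and y of column3 in the frame of groove2 between -0.004 and 0.004 m and z of column3 in the frame of groove2 between -0.004 and 0.004 m and angle between the x axis of column3 and the x axis of groove2, either way round below 0.07 rad) or (x of column3 in the frame of groove3 between -0.003 and 0.003 m and y of column3 in the frame of groove3 between -0.004 and 0.004 m and z of column3 in the frame of groove3 between -0.004 and 0.004 m and angle between the x axis of column3 and the x axis of groove3, either way round below 0.07 rad)) and value of joint clamp below 0.04 rad), for 0.2 s.
4. round key pressed alone, clamp closed (value of joint key_round above 0.004 m and value of joint clamp below 0.04 rad and value of joint each of key_square, key_long below 0.0015 m), for 0.05 s.
5. then the square key pressed alone (value of joint key_square above 0.004 m and value of joint clamp below 0.04 rad and value of joint each of key_round, key_long below 0.0015 m), for 0.05 s.
6. then the long key pressed alone (value of joint key_long above 0.004 m and value of joint clamp below 0.04 rad and value of joint each of key_round, key_square below 0.0015 m), for 0.05 s.
At the end, for the whole second after the job is handed in: Every column present lies in a groove of its own (within 4 mm sideways and in height, within 0.07 rad of the groove) with its end within 3 mm of the end stop, the clamp is within 0.04 rad of fully closed, all keys are up again, everything is at rest (all of step 3 and value of joint each of key_round, key_square, key_long below 0.0015 m and linear speed of each of column1, column2, column3 below 0.02 m/s); the robot touches nothing.
It fails at once if a key is pressed while the clamp is open (value of joint any of key_round, key_square, key_long above 0.004 m and value of joint clamp above 0.15 rad).
It fails at once if two keys are down together (value of joint each of key_round, key_square above 0.004 m or value of joint each of key_round, key_long above 0.004 m or value of joint each of key_square, key_long above 0.004 m).
It fails at once if the wash bottle, the jar or the mouse is moved by more than 30 mm or knocked over (distance of any of wash_bottle, jar, mouse from where it was at the start of the episode above 0.03 m or angle between any of wash_bottle, jar's own z axis and vertical above 0.5 rad).
Of column1, column2, column3 only 2 to 3 are there at a start; the rules pass over those that are not, and their reading is None.
At some moment in a run one of column1, column2, column3 may be knocked a few centimetres aside while the robot is not near it.
Once in a run the grip may slacken for a moment while it holds something.
It also fails if it takes over 210 s, if anything falls off the work surface, if the arm or the gripper's body presses on something with over 40 N, if the wrist force passes 120 N, or if a joint passes its speed limit or range.

## Working session

There is one attempt and no reset: what is moved stays moved. The work goes in short steps, Python scripts to look and compute and a shell command to move; the robot and the scene stay as the last step left them, time stands still between calls to the robot, and variables do not carry over. Pictures are saved under pics/ and viewed, at most 14 in all, crops included, and the job is handed in when it is done.

```bash
mkdir -p pics; ls
cat > h.py <<'E'
from workcell import manip
import numpy as np, cv2
from scipy.spatial.transform import Rotation as R
def cal(n):
    c=manip.calibration(n); f=192/np.tan(np.radians(c["vfov"])/2)
    return f,c["cx"],c["cy"],np.array(c["camera_from_world"])
def ray(n,px,c=None):
    f,cx,cy,T=c or cal(n); d=np.array([(px[0]-cx)/f,(px[1]-cy)/f,1.]); Rm=T[:3,:3]
    return -Rm.T@T[:3,3], Rm.T@d
def onz(n,px,z,c=None):
    o,d=ray(n,px,c); return o+d*(z-o[2])/d[2]
def proj(n,p,c=None):
    f,cx,cy,T=c or cal(n); q=T[:3,:3]@np.array(p)+T[:3,3]; return np.array([cx+f*q[0]/q[2],cy+f*q[1]/q[2]])
def tri(r1,r2):
    (o1,d1),(o2,d2)=r1,r2; A=np.stack([d1,-d2],1); s=np.linalg.lstsq(A,o2-o1,rcond=None)[0]
    a,b=o1+s[0]*d1,o2+s[1]*d2; return (a+b)/2,np.linalg.norm(a-b)
E
python3 - <<'E'
from h import *
np.set_printoptions(precision=4,suppress=True)
o=manip.get_obs(); print(o)
ims=[]
for n in("scene","top","wrist"):
    im=manip.camera(n); cv2.imwrite(f"pics/a_{n}.png",im); 
    c=manip.calibration(n); print(n,cal(n), {k:v for k,v in c.items() if k not in("camera_from_world",)})
    for t in("column1","clamp_handle","key_round_top","key_square_top","key_long_top","cradle","panel","clamp","wash_bottle","jar","mouse"):
        for d in manip.masks_of(t,n)[:5]:
            if d["conf"]>.3: print(n,t,round(d["conf"],2),np.round(d["centre"],1),d["region"].sum())
E
```

```text
pics
{'clock': 0.0, 'joint_pos': array([ 1.2844,  0.3329, -0.0647,  1.4609,  0.0216,  1.3499, -0.0885]), 'joint_velocities': array([ 0.0001, -0.0001, -0.0006,  0.0011, -0.0003, -0.0009,  0.0002]), 'tau': array([  0.0007, -62.5449,   0.0498, -39.1603,   0.0163,   0.0099,
         0.    ]), 'position': array([ 0.1629, -0.6031,  0.3031]), 'ee_rot': array([ 0.9913,  0.1315, -0.0001, -0.0007]), 'ft_force': array([-0.8114, -1.179 , -0.4894]), 'torque': array([-0.0057, -0.0755,  0.0255]), 'grasp_force': 0.0, 'grip_width': 0.9973394322252955}
scene (np.float64(359.5608009782828), 250.715978129241, 193.479258475199, array([[-0.4591,  0.8881, -0.0215,  0.3319],
       [ 0.5851,  0.2841, -0.7595, -0.2845],
       [-0.6685, -0.3613, -0.6501,  1.6061],
       [ 0.    ,  0.    ,  0.    ,  1.    ]])) {'vfov': 56.20307807587392, 'cx': 250.715978129241, 'cy': 193.479258475199}
scene column1 0.73 [193.  196.7] 167
scene column1 0.52 [202.8 170.6] 114
scene column1 0.42 [222.  172.9] 104
scene column1 0.39 [237.2 155.1] 96
scene clamp_handle 0.82 [298.9 185.9] 318
scene clamp_handle 0.58 [276.4 259.4] 
[... 844 characters left out ...]
78
top clamp_handle 0.75 [192.8 202. ] 309
top key_round_top 0.63 [ 86.5 245.2] 50
top key_square_top 0.65 [ 89.7 215.2] 67
top cradle 0.84 [201.5 230.6] 5464
top panel 0.61 [ 95.9 231.9] 1650
top clamp 0.68 [191.5 203.9] 308
top wash_bottle 0.89 [185.7 119.7] 650
top jar 0.6 [274.7 134.6] 330
top mouse 0.74 [403.5 269.3] 908
top mouse 0.72 [200.9 231.1] 5528
wrist (np.float64(313.9852853119948), 252.16058750633124, 192.9447235735786, array([[ 0.261 , -0.9653, -0.    , -0.6252],
       [-0.9291, -0.2512,  0.2715, -0.0358],
       [-0.2621, -0.0709, -0.9624,  0.3782],
       [ 0.    ,  0.    ,  0.    ,  1.    ]])) {'vfov': 62.891039979364166, 'cx': 252.16058750633124, 'cy': 192.9447235735786}
```

Run:
```python
import cv2
a=cv2.imread("pics/a_top.png");cv2.imwrite("pics/b_top.png",cv2.resize(a[90:330,50:450],None,fx=2,fy=2,interpolation=cv2.INTER_CUBIC))
a=cv2.imread("pics/a_scene.png");cv2.imwrite("pics/b_scene.png",cv2.resize(a[100:310,150:440],None,fx=2.7,fy=2.7,interpolation=cv2.INTER_CUBIC))
```

```text
(no output)
```

View pics/b_top.png

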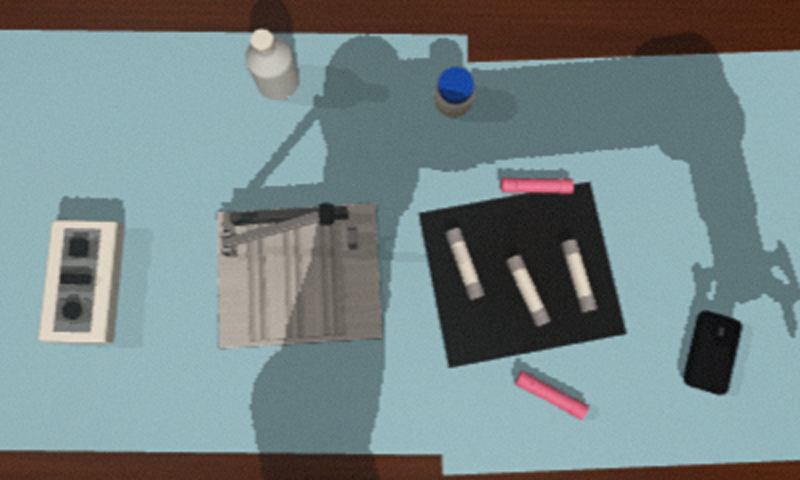

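View pics/b_scene.png

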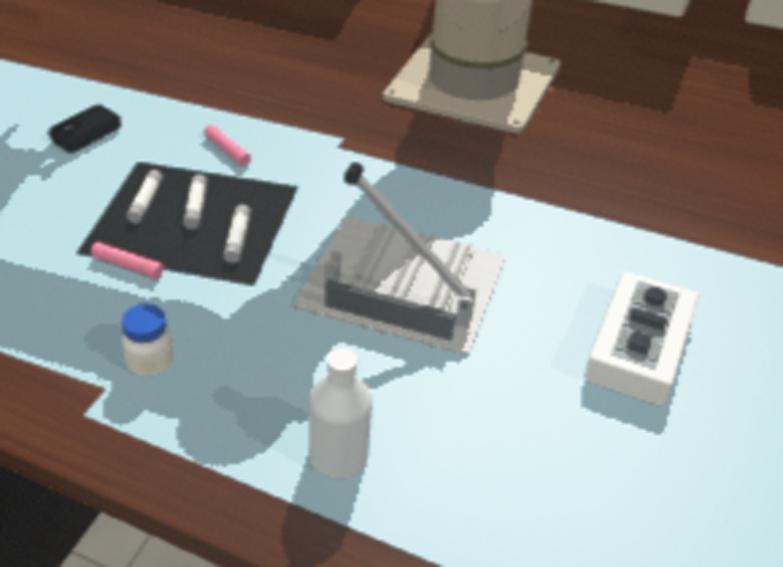

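The top view shows three white columns on the mat, at crop (465,263), (528,290) and (578,275), which is original pixels (282,221), (314,235) and (339,227). The pink tubes at (319,183) and (326,287) are look-alikes off to the sides of the mat and are not meant. On the panel, the square key is farthest at (89,213), the long key is in the middle at (89,227) and the round key is nearest at (86,244). The clamp bar is part-raised, with its handle at top (213,197) and scene (281,164).

Run:
```python
from h import *
np.set_printoptions(precision=4,suppress=True)
T=lambda p:(50+p[0]/2,90+p[1]/2)
S=lambda p:(150+p[0]/2.7,100+p[1]/2.7)
print("handle",tri(ray("top",T((327,213))),ray("scene",S((353,172)))))
for n,p in dict(c1=(465,263),c2=(528,290),c3=(578,275)).items(): print(n,onz("top",T(p),.011))
for n,a,b in (("c1",(456,232),(475,296)),("c2",(514,259),(543,322)),("c3",(570,242),(587,308))):
    v=onz("top",T(b),.011)-onz("top",T(a),.011); print(n,np.linalg.norm(v),np.degrees(np.arctan2(v[1],v[0])))
for n,p,q in (("square",(78,246),(639,342)),("long",(78,275),(648,318)),("round",(72,308),(655,296))): print(n,onz("top",T(p),.053),tri(ray("top",T(p)),ray("scene",S(q))))
for p in ((217,210),(378,203),(382,340),(220,347)): print("plate",onz("top",T(p),.006))
print("bar hinge",tri(ray("top",T((228,243))),ray("scene",S((465,298)))))
print("jar",onz("top",T((455,85)),.07),"bottle",onz("top",T((262,40)),.15))
# column masks
m=[d for d in manip.masks_of("column1","top")]
for d in m[:5]:
    ys,xs=np.nonzero(d["region"]); pts=np.stack([xs,ys],1).astype(np.float32)
    l=cv2.fitLine(pts,cv2.DIST_L2,0,.01,.01).ravel(); a=onz("top",pts.mean(0),.011);b=onz("top",pts.mean(0)+l[:2]*5,.011); v=b-a
    im=cv2.imread("pics/a_top.png"); print(round(d["conf"],2),a,np.degrees(np.arctan(v[1]/v[0])),im[d["region"]].mean(0))
```

```text
handle (array([0.5567, 0.0212, 0.1829]), np.float64(0.0024978434088301733))
c1 [ 0.5253 -0.1566  0.011 ]
c2 [ 0.4887 -0.243   0.011 ]
c3 [ 0.5101 -0.3124  0.011 ]
c1 0.09275820142619573 -163.8456387575205
c2 0.09443003164607297 -156.25370693561206
c3 0.09371571852551923 -167.43942409644305
square [0.5366 0.3638 0.053 ] (array([0.5379, 0.367 , 0.0452]), np.float64(0.00033306336311100706))
long [0.4976 0.3602 0.053 ] (array([0.4978, 0.3658, 0.0464]), np.float64(0.005940242234300598))
round [0.4538 0.3641 0.053 ] (array([0.4544, 0.3678, 0.0455]), np.float64(0.0015727024050957092))
plate [0.5979 0.1914 0.006 ]
plate [ 0.6103 -0.0347  0.006 ]
plate [ 0.4191 -0.0434  0.006 ]
plate [0.4076 0.1765 0.006 ]
bar hinge (array([0.5454, 0.1676, 0.0366]), np.float64(0.001140222065645335))
jar [ 0.7633 -0.1401  0.07  ] bottle [0.7921 0.1139 0.15  ]
0.79 [ 0.3488 -0.2718  0.011 ] 62.608166126271165 [123.8976 101.5529 201.7304]
0.79 [ 0.6383 -0.2565  0.011 ] -88.86084636733146 [127.3755 104.1306 205.8163]
0.68 [ 0.5105 -0.3138  0.011 ] 15.231851943139437 [137.4641 147.1569 155.183 ]
0.57 [ 0.4888 -0.2436  0.011 ] 24.549122449415687 [138.6033 148.3869 156.6262]
0.53 [ 0.5265 -0.156   0.011 ] 19.82791690557066 [141.2698 151.0036 158.8129]
```

```bash
cat >> h.py <<'E'
def pose():
    o=manip.get_obs(); Rm=R.from_quat(o["ee_rot"]).as_matrix(); return o,np.array(o["position"]),Rm
def need(p,yawdeg=None):
    "yaw rows first (printed rad about tool z), then slide in cm in the axes after yaw; also tilt"
    o,x,Rm=pose(); cur=np.degrees(np.arctan2(Rm[1,0],Rm[0,0])); t=cur if yawdeg is None else yawdeg
    c,s=np.cos(np.radians(t)),np.sin(np.radians(t)); A=np.array([[c,s,0],[s,-c,0],[0,0,-1]])
    d=(t-cur+180)%360-180
    print("t",round(float(o["clock"]),2),"pos",x.round(4),"yaw",round(cur,2),"tilt",np.degrees(np.arccos(-Rm[2,2])).round(2),"j7",o["joint_pos"][6].round(2),"F",np.array(o["ft_force"]).round(1),"w",round(o["grip_width"],3),"gf",round(o["grasp_force"],1))
    print("  yaw",round(-np.radians(d),3),"slide",(A.T@(np.array(p)-x)*100).round(2))
E
J="python3 -m jog"
$J '[{"grip":-1,"slide":[0,0,0],"yaw":-0.14},{"grip":-1,"slide":[0,0,0],"yaw":-0.14},{"grip":-1,"slide":[0,0,0],"yaw":-0.14},{"grip":-1,"slide":[0,0,0],"yaw":-0.14},{"grip":-1,"slide":[0,0,0],"yaw":-0.14},{"grip":-1,"slide":[0,0,0],"yaw":-0.14},{"grip":-1,"slide":[0,0,0],"yaw":-0.14},{"grip":-1,"slide":[0,0,0],"yaw":-0.14}]' 40
$J '[{"grip":-1,"slide":[4.3,2.1,0],"yaw":0},{"grip":-1,"slide":[4.3,2.1,0],"yaw":0},{"grip":-1,"slide":[4.3,2.1,0],"yaw":0},{"grip":-1,"slide":[4.3,2.1,0],"yaw":0},{"grip":-1,"slide":[4.3,2.1,0],"yaw":0},{"grip":-1,"slide":[4.3,2.1,0],"yaw":0},{"grip":-1,"slide":[4.3,2.1,0],"yaw":0},{"grip":-1,"slide":[4.3,2.1,0],"yaw":0}]'
$J '[{"grip":-1,"slide":[4.3,2.1,0],"yaw":0},{"grip":-1,"slide":[4.3,2.1,0],"yaw":0},{"grip":-1,"slide":[0,0,0],"yaw":0},{"grip":-1,"slide":[0,0,0],"yaw":0},{"grip":-1,"slide":[0,0,0],"yaw":0}]'
python3 - <<'E'
from h import *
need((0.5,0.05,0.3),93)
c=cal("wrist"); im=manip.camera("wrist"); cv2.imwrite("pics/mat.png",im); np.save("mat_T.npy",c[3])
E
```

```text
clock: 2.65
position: [0.1629, -0.6034, 0.3039]
ee_rot: [0.768, 0.64, -0.0, 0.0]
ft_force: [-0.4, 0.2, 0.2]
grip_width: 0.998
grasp_force: 0.0
clock: 3.45
position: [0.3928, -0.2949, 0.3042]
ee_rot: [0.77, 0.638, -0.0, 0.0]
ft_force: [1.2, -0.5, -0.2]
grip_width: 1.002
grasp_force: 0.0
clock: 3.95
position: [0.4487, -0.221, 0.3038]
ee_rot: [0.771, 0.637, -0.0, 0.0]
ft_force: [1.2, -0.1, -0.6]
grip_width: 1.003
grasp_force: 0.0
t 3.95 pos [ 0.4487 -0.221   0.3038] yaw 79.19 tilt 0.03 j7 0.14 F [ 1.2 -0.1 -0.6] w 1.003 gf 0.0
  yaw -0.241 slide [26.8   6.54  0.38]
```

View pics/mat.png

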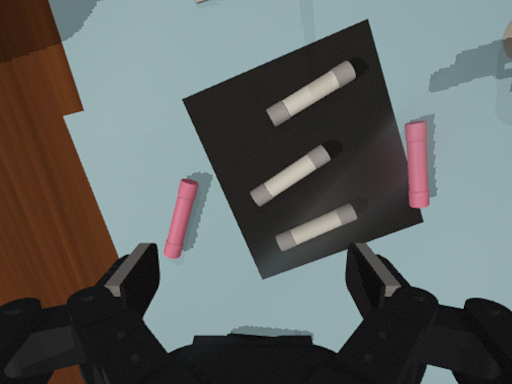

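The wrist view shows the three white columns centred near (312,93), (291,176) and (317,227) on the mat. The pink look-alikes are off the mat edge at (181,219) and (417,165). Next I go over the cradle.

```bash
J="python3 -m jog"
$J '[{"grip":-1,"slide":[0,0,0],"yaw":-0.12},{"grip":-1,"slide":[0,0,0],"yaw":-0.12},{"grip":-1,"slide":[4.4,1.1,0],"yaw":0},{"grip":-1,"slide":[4.4,1.1,0],"yaw":0},{"grip":-1,"slide":[4.4,1.1,0],"yaw":0},{"grip":-1,"slide":[4.4,1.1,0],"yaw":0},{"grip":-1,"slide":[4.4,1.1,0],"yaw":0},{"grip":-1,"slide":[4.4,1.1,0],"yaw":0}]' 
$J '[{"grip":-1,"slide":[0,0,0],"yaw":0},{"grip":-1,"slide":[0,0,0],"yaw":0},{"grip":-1,"slide":[0,0,0],"yaw":0}]'
python3 - <<'E'
from h import *
np.set_printoptions(precision=4,suppress=True)
f,cx,cy,_=cal("wrist"); c=(f,cx,cy,np.load("mat_T.npy"))
for a,b in (((277,114),(347,72)),((259,197),(323,155)),((284,241),(350,213))):
    p,q=onz("wrist",a,.012,c),onz("wrist",b,.012,c); v=q-p; print((p+q)/2,np.linalg.norm(v),np.degrees(np.arctan2(v[1],v[0])))
need((0.5,0.05,0.3),93)
c=cal("wrist"); im=manip.camera("wrist"); cv2.imwrite("pics/cradle.png",cv2.resize(im,None,fx=1.5,fy=1.5,interpolation=cv2.INTER_CUBIC)); np.save("cr_T.npy",c[3])
for t in("clamp_handle","cradle","key_round_top","key_square_top","key_long_top"):
    for d in manip.masks_of(t,"wrist")[:3]: print(t,round(d["conf"],2),np.round(d["centre"],1),d["region"].sum())
E
```

```text
clock: 4.8
position: [0.5013, 0.0474, 0.3041]
ee_rot: [0.689, 0.725, -0.0, 0.001]
ft_force: [0.9, 0.3, -0.3]
grip_width: 1.002
grasp_force: 0.0
clock: 5.1
position: [0.5012, 0.0452, 0.3037]
ee_rot: [0.689, 0.725, -0.0, 0.0]
ft_force: [-0.3, -0.2, -0.7]
grip_width: 1.002
grasp_force: 0.0
[ 0.5272 -0.1546  0.012 ] 0.08658425391761236 19.732497636394125
[ 0.4902 -0.2425  0.012 ] 0.0894908394697561 23.713402910396177
[ 0.512 -0.312  0.012] 0.08762432969823884 14.23808329012269
t 5.1 pos [0.5012 0.0452 0.3037] yaw 92.87 tilt 0.04 j7 -0.21 F [-0.3 -0.2 -0.7] w 1.002 gf 0.0
  yaw -0.002 slide [ 0.48 -0.1   0.37]
clamp_handle 0.83 [319.7 172.2] 4463
clamp_handle 0.18 [265.2 131.6] 33335
cradle 0.98 [263.9 129.3] 33321
```

View pics/cradle.png

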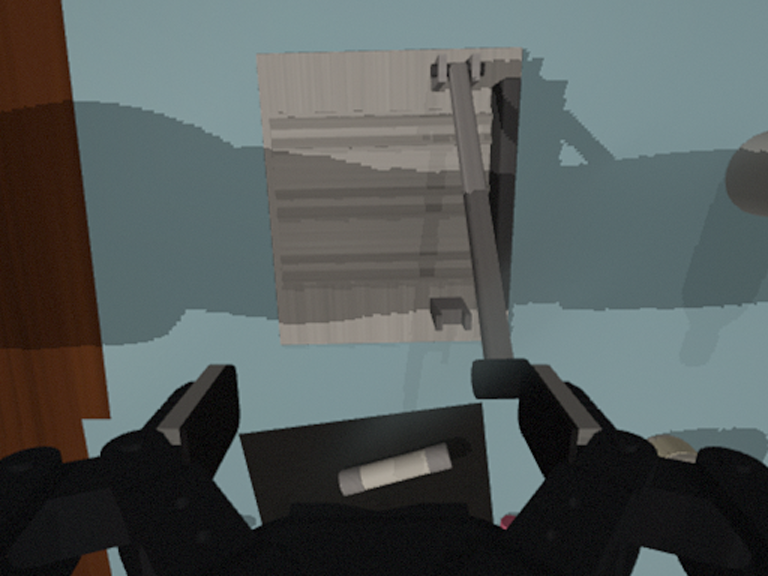

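The wrist view over the cradle shows the plate corners near (172,37), (347,32), (338,229) and (187,230), the catch at (300,208), the hinge at (305,47) and the handle at (335,252). I enlarge it to read the grooves.

Run:
```python
from h import *
np.set_printoptions(precision=4,suppress=True)
im=cv2.resize(cv2.imread("pics/cradle.png"),(512,384),interpolation=cv2.INTER_AREA)
f,cx,cy,_=cal("wrist"); c=(f,cx,cy,np.load("cr_T.npy"))
z=cv2.resize(im[25:240,165:355],None,fx=2.75,fy=2.75,interpolation=cv2.INTER_CUBIC)
z=cv2.convertScaleAbs(z,alpha=1.8,beta=-60)
cv2.imwrite("pics/crz.png",z)
U=lambda p:(p[0]/1.5,p[1]/1.5)
P=[onz("wrist",U(p),.006,c) for p in((257,54),(522,48),(281,346))]; print(P)
h=ray("wrist",U((501,378)),c); T=lambda p:(50+p[0]/2,90+p[1]/2);S=lambda p:(150+p[0]/2.7,100+p[1]/2.7)
print(tri(h,ray("top",T((327,213)))),tri(h,ray("scene",S((353,172)))))
print("hinge",onz("wrist",U((457,72)),.048,c),"catch cheeks",onz("wrist",U((450,305)),.051,c))
```

```text
[array([0.4078, 0.1791, 0.006 ]), array([0.5953, 0.1924, 0.006 ]), array([ 0.4236, -0.0435,  0.006 ])]
(array([0.5577, 0.0203, 0.1798]), np.float64(0.00020680677946147328)) (array([0.5565, 0.0222, 0.1833]), np.float64(0.00045918518088635166))
hinge [0.5447 0.1676 0.048 ] catch cheeks [0.554  0.0136 0.051 ]
```

View pics/crz.png

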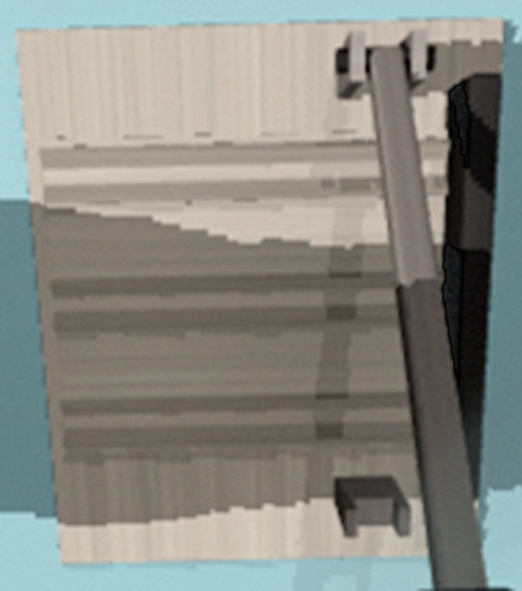

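Run:
```python
from h import *
np.set_printoptions(precision=4,suppress=True)
f,cx,cy,_=cal("wrist"); c=(f,cx,cy,np.load("cr_T.npy"))
Z=lambda p:(165+p[0]/2.75,25+p[1]/2.75)
C=np.array([.5095,.0745]); t=np.radians(4.06); A=np.array([[np.cos(t),np.sin(t)],[-np.sin(t),np.cos(t)]])
for n,p,z in (("r1 l",(43,173),.016),("r1 r",(443,165),.016),("r2 l",(54,306),.016),("r2 r",(395,297),.016),("r3 l",(64,427),.016),("r3 r",(408,417),.016),("nearend1",(41,147),.018),("nearend2",(52,280),.018),("nearend3",(63,402),.018),("stop front-top edge",(449,190),.043),("stop2",(446,265),.043),("stop bottom",(443,170),.016),("cheek",(372,487),.051),("cheekL",(341,487),.051),("cheekR",(404,487),.051),("hinge lugs top",(357,40),.05),("lug2",(418,40),.05),("plate br",(483,555),.006)):
    w=onz("wrist",Z(p),z,c); print(n,w[:2],A@(w[:2]-C))
```

```text
r1 l [0.4193 0.1267] [-0.0863  0.0584]
r1 r [0.576  0.1375] [0.0708 0.0582]
r2 l [0.4232 0.0751] [-0.086   0.0067]
r2 r [0.5622 0.0858] [0.0534 0.0075]
r3 l [0.427  0.0243] [-0.0858 -0.0442]
r3 r [0.5727 0.0361] [ 0.0603 -0.0428]
nearend1 [0.4191 0.1361] [-0.0858  0.0679]
nearend2 [0.4229 0.0857] [-0.0856  0.0173]
nearend3 [0.4271 0.0356] [-0.085 -0.033]
stop front-top edge [0.5732 0.1272] [0.0673 0.0481]
stop2 [0.5752 0.1006] [0.0674 0.0213]
stop bottom [0.5762 0.1357] [0.0708 0.0563]
cheek [0.5542 0.015 ] [ 0.0404 -0.0625]
cheekL [0.5421 0.0144] [ 0.0282 -0.0623]
cheekR [0.5667 0.0156] [ 0.0529 -0.0628]
hinge lugs top [0.5345 0.1741] [0.032  0.0976]
lug2 [0.5553 0.1751] [0.0528 0.0971]
plate br [ 0.6156 -0.0286] [ 0.0986 -0.1103]
```

```bash
J="python3 -m jog"
$J '[{"grip":-1,"slide":[0,0,0],"yaw":-0.02},{"grip":-1,"slide":[-1.4,2.7,0],"yaw":0},{"grip":-1,"slide":[-1.4,2.7,0],"yaw":0},{"grip":-1,"slide":[0,0,0],"yaw":0},{"grip":-1,"slide":[0,0,2.3],"yaw":0},{"grip":-1,"slide":[0,0,2.3],"yaw":0},{"grip":-1,"slide":[0,0,2.2],"yaw":0},{"grip":-1,"slide":[0,0,0],"yaw":0}]' 30
$J '[{"grip":1,"slide":[0,0,0],"yaw":0},{"grip":1,"slide":[0,0,0],"yaw":0},{"grip":1,"slide":[0,0,0],"yaw":0},{"grip":1,"slide":[0,0,0],"yaw":0},{"grip":1,"slide":[0,0,0],"yaw":0},{"grip":1,"slide":[0,0,0],"yaw":0},{"grip":1,"slide":[0,0,0],"yaw":0},{"grip":1,"slide":[0,0,0],"yaw":0}]'
python3 - <<'E'
from h import *
need((.557,.021,.236),94.06)
H=np.array([.5454,.1696,.043]); y=np.array([-.0708,.9975,0])
for th in (.74,.9,1.1,1.3,1.5,1.7,1.9,2.05,2.2): print(th,(H+.205*(-y*np.cos(th)+np.array([0,0,np.sin(th)]))+[0,0,.054]).round(4), "tool x,z cm", round(-20.5*np.cos(th),2), round(-20.5*np.sin(th),2))
E
```

```text
clock: 6.2
position: [0.5555, 0.023, 0.2333]
ee_rot: [0.681, 0.733, -0.002, -0.002]
ft_force: [-0.5, -0.5, 1.1]
grip_width: 0.999
grasp_force: 0.0
clock: 7.0
position: [0.5565, 0.0225, 0.2361]
ee_rot: [0.681, 0.732, -0.001, -0.0]
ft_force: [-5.8, -2.5, 4.1]
grip_width: 0.274
grasp_force: 33.8
t 7.0 pos [0.5565 0.0225 0.2361] yaw 94.15 tilt 0.12 j7 -0.24 F [-5.8 -2.5  4.1] w 0.274 gf 33.8
  yaw 0.002 slide [-0.16  0.04  0.01]
0.74 [0.5561 0.0186 0.2352] tool x,z cm -15.14 -13.82
0.9 [0.5544 0.0425 0.2576] tool x,z cm -12.74 -16.06
1.1 [0.552  0.0768 0.2797] tool x,z cm -9.3 -18.27
1.3 [0.5493 0.1149 0.2945] tool x,z cm -5.48 -19.75
1.5 [0.5464 0.1551 0.3015] tool x,z cm -1.45 -20.45
1.7 [0.5435 0.1959 0.3003] tool x,z cm 2.64 -20.33
1.9 [0.5407 0.2357 0.291 ] tool x,z cm 6.63 -19.4
2.05 [0.5387 0.2639 0.2789] tool x,z cm 9.45 -18.19
2.2 [0.5369 0.2899 0.2627] tool x,z cm 12.06 -16.57
```

```bash
J="python3 -m jog"
$J '[{"grip":1,"slide":[1.15,-1.15,0],"yaw":0},{"grip":1,"slide":[1.1,-1.1,0],"yaw":0}]' >/dev/null
$J '[{"grip":1,"slide":[1.0,0,-1.1],"yaw":0},{"grip":1,"slide":[0,0,0],"yaw":0}]' >/dev/null; python3 -c "
from h import *
need((.5544,.0425,.2576),94.06)"
```

```text
t 7.4 pos [0.5496 0.0535 0.2599] yaw 93.96 tilt 2.93 j7 -0.28 F [79.7 -3.4 12.1] w 0.277 gf 46.8
  yaw -0.002 slide [-1.14  0.41  0.23]
```

I slid along y in two rows where z was meant, so I'm taking that back now.

```bash
J="python3 -m jog"
$J '[{"grip":1,"slide":[0,1.1,-0.3],"yaw":0},{"grip":1,"slide":[0,1.15,-0.6],"yaw":0},{"grip":1,"slide":[0,0,-0.6],"yaw":0},{"grip":1,"slide":[0,0,0],"yaw":0}]'; python3 -c "
from h import *
H=np.array([.5454,.1696,.043]); y=np.array([-.0708,.9975,0]); th=.95
need(H+.205*(-y*np.cos(th)+np.array([0,0,np.sin(th)]))+[0,0,.054],94.06)"
```

```text
clock: 7.8
position: [0.554, 0.0562, 0.2617]
ee_rot: [0.681, 0.733, -0.001, -0.001]
ft_force: [-3.2, 1.3, -3.7]
grip_width: 0.272
grasp_force: 34.9
t 7.8 pos [0.554  0.0562 0.2617] yaw 94.23 tilt 0.11 j7 -0.29 F [-3.2  1.3 -3.7] w 0.272 gf 34.9
  yaw 0.003 slide [-0.55 -0.06 -0.21]
```

```bash
J="python3 -m jog"
$J '[{"grip":1,"slide":[1.0,0,-1.0],"yaw":0},{"grip":1,"slide":[1.0,0,-0.8],"yaw":0},{"grip":1,"slide":[1.9,0,-0.8],"yaw":0},{"grip":1,"slide":[1.9,0,-0.7],"yaw":0},{"grip":1,"slide":[2.0,0,-0.45],"yaw":0},{"grip":1,"slide":[2.0,0,-0.25],"yaw":0}]'
$J '[{"grip":1,"slide":[2.0,0,-0.05],"yaw":0},{"grip":1,"slide":[2.0,0,0.15],"yaw":0},{"grip":1,"slide":[2.0,0,0.4],"yaw":0},{"grip":1,"slide":[2.0,0,0.5],"yaw":0},{"grip":1,"slide":[1.4,0,0.55],"yaw":0},{"grip":1,"slide":[1.4,0,0.65],"yaw":0},{"grip":1,"slide":[0,0,0],"yaw":0}]'
$J '[{"grip":1,"slide":[1.3,0,0.75],"yaw":0},{"grip":1,"slide":[1.3,0,0.85],"yaw":0},{"grip":1,"slide":[0,0,0],"yaw":0},{"grip":1,"slide":[0,0,0],"yaw":0}]'
python3 -c "
from h import *
need((.5369,.2899,.2627),94.06)"
```

```text
clock: 8.4
position: [0.5469, 0.1536, 0.3018]
ee_rot: [0.681, 0.732, -0.001, 0.0]
ft_force: [-1.4, -2.4, -8.0]
grip_width: 0.267
grasp_force: 31.6
clock: 9.1
position: [0.5388, 0.2637, 0.2803]
ee_rot: [0.68, 0.733, 0.001, -0.0]
ft_force: [-5.5, 2.3, 6.1]
grip_width: 0.275
grasp_force: 34.0
clock: 9.5
position: [0.537, 0.2886, 0.2649]
ee_rot: [0.68, 0.733, 0.001, -0.001]
ft_force: [-7.3, 4.1, 5.4]
grip_width: 0.275
grasp_force: 35.0
t 9.5 pos [0.537  0.2886 0.2649] yaw 94.28 tilt 0.12 j7 -0.74 F [-7.3  4.1  5.4] w 0.275 gf 35.0
  yaw 0.004 slide [ 0.14 -0.01  0.22]
```

```bash
J="python3 -m jog"
$J '[{"grip":-0.2,"slide":[0,0,0],"yaw":0},{"grip":-0.2,"slide":[0,0,0],"yaw":0},{"grip":-0.2,"slide":[0,0,0],"yaw":0},{"grip":-0.2,"slide":[0,0,0],"yaw":0},{"grip":0,"slide":[0,0,-2],"yaw":0},{"grip":0,"slide":[0,0,-3],"yaw":0},{"grip":0,"slide":[0,0,-2],"yaw":0}]' 
$J '[{"grip":0,"slide":[-4.4,0,0],"yaw":0},{"grip":0,"slide":[-4.4,0,0],"yaw":0},{"grip":0,"slide":[-4.4,0,0],"yaw":0},{"grip":0,"slide":[-4.4,0,0],"yaw":0},{"grip":0,"slide":[-4.4,0,0],"yaw":0},{"grip":0,"slide":[-4.4,0,0],"yaw":0},{"grip":0,"slide":[-4.4,0,0],"yaw":0},{"grip":0,"slide":[-4.4,0,2],"yaw":0}]'
$J '[{"grip":0,"slide":[-4.4,0,3],"yaw":0},{"grip":0,"slide":[-4.4,0,3],"yaw":0},{"grip":0,"slide":[0,0,0],"yaw":0.14},{"grip":0,"slide":[0,0,0],"yaw":0.14},{"grip":0,"slide":[0,0,0],"yaw":0.14},{"grip":0,"slide":[0,0,0],"yaw":0.14},{"grip":0,"slide":[0,0,0],"yaw":0.14},{"grip":0,"slide":[0,0,0],"yaw":0.14}]'
$J '[{"grip":0,"slide":[0,0,0],"yaw":0.14},{"grip":0,"slide":[0,0,0],"yaw":0.14},{"grip":0,"slide":[0,0,0],"yaw":0.14},{"grip":0,"slide":[0,0,0],"yaw":0},{"grip":0,"slide":[0,0,0],"yaw":0}]'
python3 - <<'E'
from h import *
np.set_printoptions(precision=4,suppress=True)
need((.526,-.1555,.20),19.8)
im=manip.camera("wrist"); cv2.imwrite("pics/w2.png",im); c=cal("wrist")
np.set_printoptions(precision=4,suppress=True)
for cam in("wrist","top"):
  if cam=="top": im=manip.camera("top"); cv2.imwrite("pics/t2.png",im)
  for t in("column1","clamp_handle"):
   for d in manip.masks_of(t,cam)[:6]:
    ys,xs=np.nonzero(d["region"]); pts=np.stack([xs,ys],1).astype(np.float32)
    l=cv2.fitLine(pts,cv2.DIST_L2,0,.01,.01).ravel(); k=cal(cam)
    a=onz(cam,d["centre"],.012,k);b=onz(cam,pts.mean(0)+l[:2]*9,.012,k); v=b-onz(cam,pts.mean(0),.012,k)
    print(cam,t,round(d["conf"],2),np.round(d["centre"]),a,np.degrees(np.arctan(v[1]/v[0])).round(1),im[d["region"]].mean(0).round())
E
```

```text
clock: 10.2
position: [0.538, 0.287, 0.3357]
ee_rot: [0.681, 0.732, 0.001, 0.0]
ft_force: [0.4, 0.8, -0.1]
grip_width: 0.497
grasp_force: 0.0
clock: 11.0
position: [0.5643, -0.066, 0.3162]
ee_rot: [0.681, 0.732, 0.001, 0.002]
ft_force: [1.6, 0.6, -0.4]
grip_width: 0.497
grasp_force: 0.0
clock: 11.8
position: [0.5695, -0.1467, 0.2576]
ee_rot: [0.922, 0.388, 0.0, 0.0]
ft_force: [0.2, 0.0, -0.3]
grip_width: 0.498
grasp_force: 0.0
clock: 12.3
position: [0.5695, -0.1465, 0.2576]
ee_rot: [0.981, 0.193, -0.0, 0.0]
ft_force: [1.2, 0.1, -0.5]
grip_width: 0.5
grasp_force: 0.0
t 12.3 pos [ 0.5695 -0.1465  0.2576] yaw 22.23 tilt 0.01 j7 -1.13 F [ 1.2  0.1 -0.5] w 0.5 gf 0.0
  yaw 0.042 slide [-4.4  -0.63  5.76]
wrist column1 0.9 [245. 212.] [ 0.5283 -0.1556  0.012 ] 20.0 [155. 163. 169.]
wrist column1 0.74 [297. 292.] [ 0.4605 -0.2462  0.012 ] 21.4 [120. 125. 130.]
wrist column1 0.68 [378. 150.] [ 0.6396 -0.2546  0.012 ] -89.9 [133. 115. 189.]
wrist column1 0.66 [371. 258.] [ 0.531  -0.3041  0.012 ] 14.4 [142. 150. 155.]
wrist clamp_handle 0.51 [ 69. 142.] [0.531  0.0345 0.012 ] 24.6 [113. 119. 123.]
top column1 0.62 [342. 227.] [ 0.5103 -0.3208  0.012 ] 15.4 [129. 139. 147.]
top column1 0.61 [340. 297.] [ 0.3241 -0.3094  0.012 ] 47.7 [117.  95. 199.]
top clamp_handle 0.69 [122. 204.] [0.5685 0.2915 0.012 ] 81.7 [92. 94. 94.]
```

View pics/w2.png

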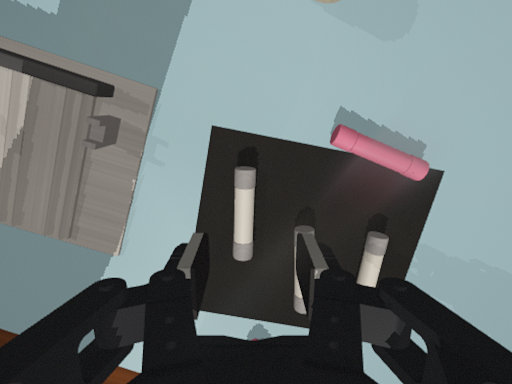

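c1 is vertical at (244,214) in the wrist view, clear of the open fingers. The pink look-alike at (378,152) is off the mat.

```bash
J="python3 -m jog"
$J '[{"grip":0,"slide":[0,0,0],"yaw":0.04},{"grip":0,"slide":[-2.6,-0.3,2],"yaw":0},{"grip":0,"slide":[-2.6,-0.3,2],"yaw":0},{"grip":0,"slide":[0,0,4],"yaw":0},{"grip":0,"slide":[0,0,4],"yaw":0},{"grip":0,"slide":[0,0,2],"yaw":0},{"grip":0,"slide":[0,0,0],"yaw":0},{"grip":0,"slide":[0,0,0],"yaw":0}]' 40
python3 - <<'E'
from h import *
np.set_printoptions(precision=4,suppress=True)
need((.518,-.159,.074),19.8)
im=manip.camera("wrist"); cv2.imwrite("pics/w3.png",im)
for d in manip.masks_of("column1","wrist")[:3]: print(d["conf"],d["centre"],onz("wrist",d["centre"],.012),d["region"].sum())
print(proj("wrist",(.5276+.047,-.1556+.017,.012)))
E
```

```text
clock: 13.4
position: [0.5189, -0.1583, 0.1183]
ee_rot: [0.985, 0.171, 0.0, -0.0]
ft_force: [-0.1, 1.3, 0.7]
grip_width: 0.499
grasp_force: 0.0
t 13.4 pos [ 0.5189 -0.1583  0.1183] yaw 19.73 tilt 0.02 j7 -1.18 F [-0.1  1.3  0.7] w 0.499 gf 0.0
  yaw -0.001 slide [-0.11  0.03  4.43]
0.84 [461.8, 64.3] [ 0.6406 -0.2326  0.012 ] 4890
0.76 [363.3, 259.1] [ 0.5203 -0.2322  0.012 ] 1989
0.75 [248.0, 204.9] [ 0.5295 -0.1527  0.012 ] 5997
[251.2277 123.3738]
```

View pics/w3.png

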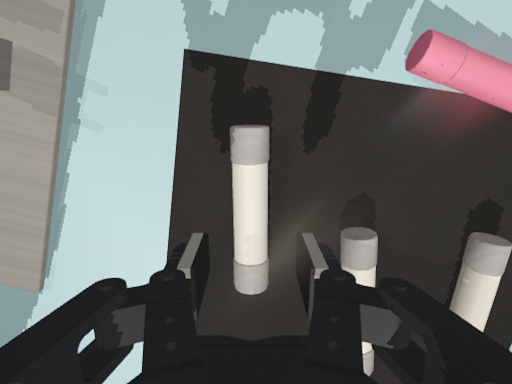

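The column at (250,208) is centred between the fingers. I descend, grip and lift.

```bash
J="python3 -m jog"
$J '[{"grip":0,"slide":[0,0,2.2],"yaw":0},{"grip":0,"slide":[0,0,2.2],"yaw":0},{"grip":0,"slide":[0,0,0],"yaw":0},{"grip":1,"slide":[0,0,0],"yaw":0},{"grip":1,"slide":[0,0,0],"yaw":0},{"grip":1,"slide":[0,0,0],"yaw":0},{"grip":1,"slide":[0,0,0],"yaw":0},{"grip":1,"slide":[0,0,0],"yaw":0}]' 40
python3 -c "
from h import *
need((.518,-.159,.074),19.8)"
$J '[{"grip":1,"slide":[0,0,0],"yaw":0},{"grip":1,"slide":[0,0,-2],"yaw":0},{"grip":1,"slide":[0,0,-3],"yaw":0},{"grip":1,"slide":[0,0,-3],"yaw":0},{"grip":1,"slide":[0,0,0],"yaw":0.14},{"grip":1,"slide":[0,0,0],"yaw":0.135},{"grip":1,"slide":[0,0,0],"yaw":0},{"grip":1,"slide":[0,0,0],"yaw":0}]'
python3 - <<'E'
from h import *
x=np.array([.9975,.0708]); s=np.array([.5279,.1333]); p=s-x*.035
need((p[0],p[1],.15),4.06)
im=manip.camera("wrist"); cv2.imwrite("pics/w4.png",im)
E
```

```text
clock: 14.3
position: [0.5195, -0.1585, 0.0753]
ee_rot: [0.985, 0.171, 0.001, 0.001]
ft_force: [-2.2, 0.4, 8.4]
grip_width: 0.243
grasp_force: 39.7
t 14.3 pos [ 0.5195 -0.1585  0.0753] yaw 19.7 tilt 0.14 j7 -1.21 F [-2.2  0.4  8.4] w 0.243 gf 39.7
  yaw -0.002 slide [-0.16 -0.    0.13]
clock: 15.1
position: [0.5186, -0.1583, 0.1539]
ee_rot: [0.999, 0.036, 0.0, 0.0]
ft_force: [0.7, -0.4, -0.4]
grip_width: 0.244
grasp_force: 32.7
t 15.1 pos [ 0.5186 -0.1583  0.1539] yaw 4.18 tilt 0.03 j7 -1.42 F [ 0.7 -0.4 -0.4] w 0.244 gf 32.7
  yaw 0.002 slide [ -0.51 -29.02   0.39]
```

View pics/w4.png

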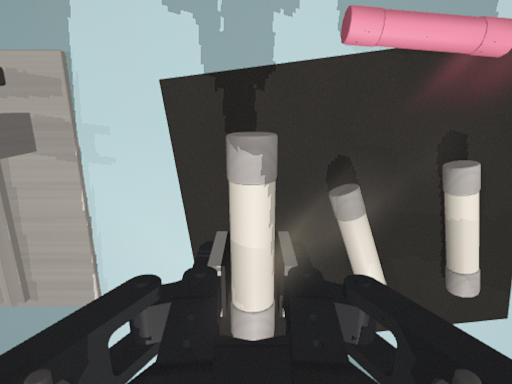

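```bash
J="python3 -m jog"
$J '[{"grip":1,"slide":[0,-4.85,0],"yaw":0},{"grip":1,"slide":[0,-4.85,0],"yaw":0},{"grip":1,"slide":[-0.5,-4.85,0],"yaw":0},{"grip":1,"slide":[0,-4.85,0],"yaw":0},{"grip":1,"slide":[0,-4.85,0],"yaw":0},{"grip":1,"slide":[0,-4.75,0],"yaw":0},{"grip":1,"slide":[0,0,0],"yaw":0},{"grip":1,"slide":[0,0,0],"yaw":0}]'
python3 - <<'E'
from h import *
x=np.array([.9975,.0708]); s=np.array([.5279,.1333]); p=s-x*.035
need((p[0],p[1],.0895),4.06)
im=manip.camera("wrist"); cv2.imwrite("pics/w5.png",im)
for k in (0,.05): print([proj("wrist",(*(s+x*k),.016)).round(1)])
E
```

```text
clock: 15.95
position: [0.4933, 0.1318, 0.1535]
ee_rot: [0.999, 0.037, -0.0, -0.0]
ft_force: [-0.1, -0.0, -1.4]
grip_width: 0.239
grasp_force: 42.7
t 15.95 pos [0.4933 0.1318 0.1535] yaw 4.24 tilt 0.01 j7 -2.01 F [-0.1 -0.  -1.4] w 0.239 gf 42.7
  yaw 0.003 slide [-0.04  0.09  6.4 ]
[array([250.8, 157.5])]
[array([250.7,  77.6])]
```

View pics/w5.png

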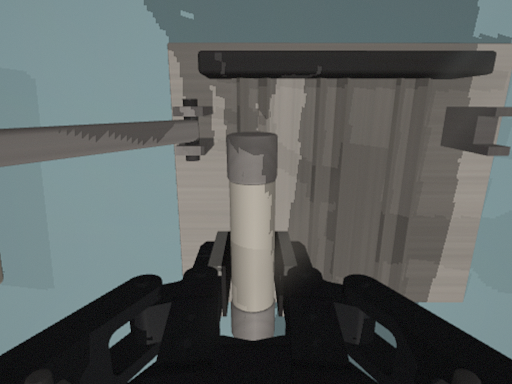

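```bash
J="python3 -m jog"
$J '[{"grip":1,"slide":[0,0.1,2.7],"yaw":0},{"grip":1,"slide":[0,0,2.7],"yaw":0},{"grip":1,"slide":[0,0,0],"yaw":0},{"grip":1,"slide":[0,0,0],"yaw":0}]'
$J '[{"grip":1,"slide":[0,0,0.4],"yaw":0},{"grip":1,"slide":[0,0,0],"yaw":0}]'
$J '[{"grip":1,"slide":[0,0,0.4],"yaw":0},{"grip":1,"slide":[0,0,0],"yaw":0}]'
$J '[{"grip":1,"slide":[0,0,0.3],"yaw":0},{"grip":1,"slide":[0,0,0],"yaw":0}]'
python3 -c "
from h import *
need((.5279-.0086,.1333,.0895),4.06)"
```

```text
clock: 16.4
position: [0.4938, 0.1286, 0.0998]
ee_rot: [0.999, 0.034, -0.0, 0.0]
ft_force: [0.5, -0.2, -0.3]
grip_width: 0.235
grasp_force: 42.7
clock: 16.6
position: [0.4942, 0.1294, 0.0963]
ee_rot: [0.999, 0.034, 0.001, 0.0]
ft_force: [-0.7, -0.2, -0.8]
grip_width: 0.233
grasp_force: 42.7
clock: 16.8
position: [0.4936, 0.1295, 0.0915]
ee_rot: [0.999, 0.034, 0.0, 0.0]
ft_force: [-1.4, -0.2, -0.6]
grip_width: 0.241
grasp_force: 42.7
clock: 17.0
position: [0.4941, 0.1307, 0.0895]
ee_rot: [0.999, 0.035, 0.001, -0.0]
ft_force: [-2.1, 2.3, 8.0]
grip_width: 0.238
grasp_force: 43.5
t 17.0 pos [0.4941 0.1307 0.0895] yaw 3.98 tilt 0.11 j7 -2.07 F [-2.1  2.3  8. ] w 0.238 gf 43.5
  yaw -0.001 slide [ 2.53 -0.08 -0.  ]
```

```bash
J="python3 -m jog"
$J '[{"grip":1,"slide":[0.7,0,-0.1],"yaw":0},{"grip":1,"slide":[0.7,0,0],"yaw":0},{"grip":1,"slide":[0.5,0,0],"yaw":0},{"grip":1,"slide":[0,0,0],"yaw":0}]'
$J '[{"grip":1,"slide":[0.3,0,0],"yaw":0},{"grip":1,"slide":[0,0,0],"yaw":0}]'
$J '[{"grip":1,"slide":[0.3,0,0],"yaw":0},{"grip":1,"slide":[0,0,0],"yaw":0}]'
$J '[{"grip":1,"slide":[0.3,0,0],"yaw":0},{"grip":1,"slide":[0,0,0],"yaw":0}]'
python3 -c "
from h import *
need((.5279-.0086,.1333,.0895),4.06)"
```

```text
clock: 17.4
position: [0.5134, 0.1319, 0.0897]
ee_rot: [0.999, 0.035, 0.0, -0.001]
ft_force: [-0.8, 4.8, 2.5]
grip_width: 0.241
grasp_force: 43.0
clock: 17.6
position: [0.5155, 0.1322, 0.0896]
ee_rot: [0.999, 0.035, -0.0, -0.001]
ft_force: [-3.0, 4.5, 3.5]
grip_width: 0.236
grasp_force: 43.2
clock: 17.8
position: [0.5184, 0.1324, 0.0896]
ee_rot: [0.999, 0.035, -0.0, -0.001]
ft_force: [-3.7, 5.4, 3.5]
grip_width: 0.243
grasp_force: 43.2
clock: 18.0
position: [0.5212, 0.1327, 0.0895]
ee_rot: [0.999, 0.035, -0.001, -0.0]
ft_force: [-4.3, 4.8, 3.5]
grip_width: 0.235
grasp_force: 43.2
t 18.0 pos [0.5212 0.1327 0.0895] yaw 4.0 tilt 0.08 j7 -2.06 F [-4.3  4.8  3.5] w 0.235 gf 43.2
  yaw -0.001 slide [-0.18 -0.08  0.  ]
```

```bash
J="python3 -m jog"
for i in 1 2; do $J '[{"grip":1,"slide":[0.3,-0.05,0],"yaw":0},{"grip":1,"slide":[0,0,0],"yaw":0}]'|egrep 'pos|ft'; done
$J '[{"grip":1,"slide":[0.3,0,0],"yaw":0},{"grip":1,"slide":[0,0,0],"yaw":0}]'|egrep 'pos|ft'
```

```text
position: [0.5217, 0.133, 0.0893]
ft_force: [-18.8, 0.8, 18.3]
position: [0.5221, 0.1334, 0.0889]
ft_force: [-33.5, -0.6, 31.2]
position: [0.5262, 0.1337, 0.0882]
ft_force: [-22.8, 2.3, 13.6]
```

```bash
J="python3 -m jog"
$J '[{"grip":1,"slide":[-0.3,0,-0.1],"yaw":0},{"grip":1,"slide":[0,0,0],"yaw":0},{"grip":0.25,"slide":[0,0,0],"yaw":0},{"grip":0.25,"slide":[0,0,0],"yaw":0},{"grip":0.25,"slide":[0,0,0],"yaw":0},{"grip":0.25,"slide":[0,0,-0.5],"yaw":0},{"grip":0.25,"slide":[0,0,-2.5],"yaw":0},{"grip":0.25,"slide":[0,0,-4],"yaw":0}]'
$J '[{"grip":0.25,"slide":[-4,0,-3],"yaw":0},{"grip":0.25,"slide":[-3,0,-3],"yaw":0},{"grip":0.25,"slide":[0,0,0],"yaw":0},{"grip":0.25,"slide":[0,0,0],"yaw":0}]'
python3 - <<'E'
from h import *
need((.5279,.1333,.15),4.06)
im=manip.camera("wrist"); cv2.imwrite("pics/w6.png",im)
s=np.array([.5279,.1333]);x=np.array([.9975,.0708])
for k in (-.05,.05): print(proj("wrist",(*(s+x*k),.025)).round(1))
im=manip.camera("top"); cv2.imwrite("pics/t6.png",cv2.resize(im[170:330,190:460],None,fx=2.9,fy=2.9,interpolation=cv2.INTER_CUBIC))
for cam in("wrist","top"):
   for d in manip.masks_of("column1",cam)[:6]:
    ys,xs=np.nonzero(d["region"]); pts=np.stack([xs,ys],1).astype(np.float32)
    l=cv2.fitLine(pts,cv2.DIST_L2,0,.01,.01).ravel(); k=cal(cam); z=.012
    a=onz(cam,d["centre"],z,k);b=onz(cam,pts.mean(0)+l[:2]*9,z,k); v=b-onz(cam,pts.mean(0),z,k)
    print(cam,round(d["conf"],2),np.round(d["centre"]),a.round(4),np.degrees(np.arctan(v[1]/v[0])).round(1))
E
```

```text
clock: 19.4
position: [0.5264, 0.1324, 0.1598]
ee_rot: [0.999, 0.034, -0.002, 0.0]
ft_force: [0.6, -0.5, -0.2]
grip_width: 0.377
grasp_force: 0.0
clock: 19.8
position: [0.4581, 0.1278, 0.2216]
ee_rot: [0.999, 0.034, 0.002, 0.001]
ft_force: [0.1, -1.3, 0.1]
grip_width: 0.377
grasp_force: 0.0
t 19.8 pos [0.4581 0.1278 0.2216] yaw 3.92 tilt 0.19 j7 -1.94 F [ 0.1 -1.3  0.1] w 0.377 gf 0.0
  yaw -0.003 slide [ 7.   -0.05  7.16]
[250.9 163.5]
[250.5  35.1]
wrist 0.77 [251.  96.] [0.5326 0.1339 0.012 ] 3.9
wrist 0.53 [314. 106.] [0.5283 0.0793 0.012 ] 86.3
top 0.83 [342. 229.] [ 0.5047 -0.3192  0.012 ] 15.5
top 0.74 [318. 183.] [ 0.6354 -0.2569  0.012 ] 89.5
top 0.59 [176. 214.] [0.5418 0.1396 0.012 ] 7.3
```

View pics/w6.png

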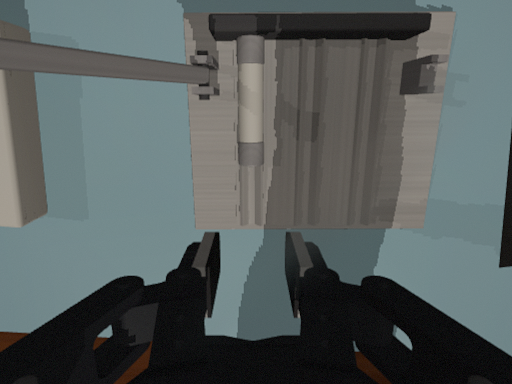

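View pics/t6.png

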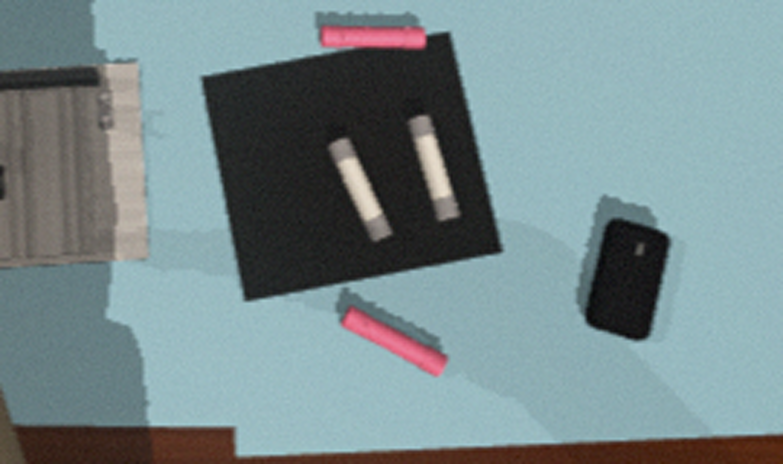

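The column in groove 1 is home against the stop, with its ends at rows 36 and 163 as predicted. On the mat, c2 at (314,235) and c3 at (340,228) have not moved. Next is c2.

```bash
J="python3 -m jog"
$J '[{"grip":0,"slide":[0,4.7,0],"yaw":0},{"grip":0,"slide":[0,4.7,0],"yaw":0},{"grip":0,"slide":[0,4.7,0],"yaw":0},{"grip":0,"slide":[0,4.7,0],"yaw":0},{"grip":0,"slide":[0,4.7,0],"yaw":0},{"grip":0,"slide":[0,4.7,0],"yaw":0},{"grip":0,"slide":[0,4.7,0],"yaw":0},{"grip":0,"slide":[0,4.6,0],"yaw":0}]' >/dev/null
$J '[{"grip":0,"slide":[0,0,2],"yaw":-0.12},{"grip":0,"slide":[0,0,3],"yaw":-0.12},{"grip":0,"slide":[0,0,3],"yaw":-0.11},{"grip":0,"slide":[0,0,0],"yaw":0},{"grip":0,"slide":[0,0,0],"yaw":0}]'
python3 - <<'E'
from h import *
need((.482,-.2463,.077),24)
im=manip.camera("wrist"); cv2.imwrite("pics/w7.png",im)
k=cal("wrist")
for d in manip.masks_of("column1","wrist")[:6]:
    ys,xs=np.nonzero(d["region"]); pts=np.stack([xs,ys],1).astype(np.float32)
    l=cv2.fitLine(pts,cv2.DIST_L2,0,.01,.01).ravel(); a=onz("wrist",pts.mean(0),.012,k);v=onz("wrist",pts.mean(0)+l[:2]*9,.012,k)-a
    print(round(d["conf"],2),np.round(d["centre"]),a.round(4),np.degrees(np.arctan(v[1]/v[0])).round(1),pts.max(0)-pts.min(0),pts.min(0))
x=np.array([np.cos(np.radians(24)),np.sin(np.radians(24))])
for s in(-.05,.05): print(proj("wrist",(*(np.array([.4895,-.243])+s*x),.012)))
E
```

```text
clock: 21.3
position: [0.4835, -0.2459, 0.1401]
ee_rot: [0.978, 0.206, -0.001, -0.001]
ft_force: [0.6, -0.1, 0.7]
grip_width: 0.496
grasp_force: 0.0
t 21.3 pos [ 0.4835 -0.2459  0.1401] yaw 23.81 tilt 0.12 j7 -0.88 F [ 0.6 -0.1  0.7] w 0.496 gf 0.0
  yaw -0.003 slide [-0.15 -0.02  6.31]
0.98 [439.   8.] [ 0.6355 -0.2945  0.012 ] -71.8 [90. 33.] [386.   0.]
0.9 [361. 201.] [ 0.5197 -0.3109  0.012 ] 15.7 [ 62. 143.] [334. 137.]
0.78 [249. 198.] [ 0.4932 -0.2411  0.012 ] 24.3 [ 36. 153.] [232. 122.]
[250.68187267 269.29115277]
[250.12048144 125.29493975]
```

View pics/w7.png

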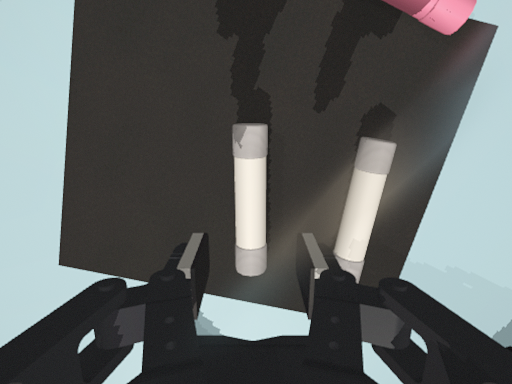

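c2 is at (250,198), centred between the fingers. I grip it and lift.

```bash
J="python3 -m jog"
$J '[{"grip":0,"slide":[0,0,3.2],"yaw":0},{"grip":0,"slide":[0,0,3.1],"yaw":0},{"grip":0,"slide":[0,0,0],"yaw":0},{"grip":1,"slide":[0,0,0],"yaw":0},{"grip":1,"slide":[0,0,0],"yaw":0},{"grip":1,"slide":[0,0,0],"yaw":0},{"grip":1,"slide":[0,0,0],"yaw":0},{"grip":1,"slide":[0,0,0],"yaw":0}]' 40
python3 -c "
from h import *
need((.482,-.2463,.077),24)"
$J '[{"grip":1,"slide":[0,0,0],"yaw":0},{"grip":1,"slide":[0,0,-2],"yaw":0},{"grip":1,"slide":[0,0,-3],"yaw":0},{"grip":1,"slide":[0,0,-3],"yaw":0},{"grip":1,"slide":[0,0,0],"yaw":0.12},{"grip":1,"slide":[0,0,0],"yaw":0.12},{"grip":1,"slide":[0,0,0],"yaw":0.105},{"grip":1,"slide":[0,0,0],"yaw":0}]'
python3 - <<'E'
from h import *
x=np.array([.9975,.0708]); s=np.array([.5314,.0834]); p=s-x*.035
need((p[0],p[1],.155),4.06)
E
```

```text
clock: 22.2
position: [0.4847, -0.2464, 0.0797]
ee_rot: [0.978, 0.208, 0.001, 0.001]
ft_force: [-0.9, 0.9, 9.1]
grip_width: 0.236
grasp_force: 40.2
t 22.2 pos [ 0.4847 -0.2464  0.0797] yaw 23.98 tilt 0.19 j7 -0.92 F [-0.9  0.9  9.1] w 0.236 gf 40.2
  yaw -0.0 slide [-0.24 -0.12  0.27]
clock: 23.0
position: [0.4837, -0.2461, 0.1586]
ee_rot: [0.999, 0.036, 0.001, 0.0]
ft_force: [-0.3, -0.1, -0.8]
grip_width: 0.236
grasp_force: 39.5
t 23.0 pos [ 0.4837 -0.2461  0.1586] yaw 4.12 tilt 0.09 j7 -1.21 F [-0.3 -0.1 -0.8] w 0.236 gf 39.5
  yaw 0.001 slide [  3.59 -32.53   0.36]
```

```bash
J="python3 -m jog"
$J '[{"grip":1,"slide":[0.5,-4.65,0],"yaw":0},{"grip":1,"slide":[0.5,-4.65,0],"yaw":0},{"grip":1,"slide":[0.5,-4.65,0],"yaw":0},{"grip":1,"slide":[0.5,-4.65,0],"yaw":0},{"grip":1,"slide":[0.5,-4.65,0],"yaw":0},{"grip":1,"slide":[0.6,-4.65,0],"yaw":0},{"grip":1,"slide":[0.5,-4.6,0],"yaw":0},{"grip":1,"slide":[0,0,0],"yaw":0}]' 
$J '[{"grip":1,"slide":[0,0,0],"yaw":0},{"grip":1,"slide":[0,0,0],"yaw":0}]' >/dev/null
python3 - <<'E'
from h import *
x=np.array([.9975,.0708]); s=np.array([.5314,.0834]); p=s-x*.035
need((p[0],p[1],.093),4.06)
im=manip.camera("wrist"); cv2.imwrite("pics/w8.png",im)
for k in (0,.05): print([proj("wrist",(*(s+x*k),.016)).round(1)])
E
```

```text
clock: 23.8
position: [0.4951, 0.0879, 0.1587]
ee_rot: [0.999, 0.043, 0.001, -0.001]
ft_force: [0.6, 0.0, -1.0]
grip_width: 0.237
grasp_force: 39.6
t 24.0 pos [0.4955 0.0797 0.1577] yaw 4.25 tilt 0.04 j7 -1.87 F [ 0.6  0.6 -0.8] w 0.241 gf 39.6
  yaw 0.003 slide [ 0.1  -0.12  6.47]
[array([249.6, 154.2])]
[array([249.6,  75.6])]
```

View pics/w8.png

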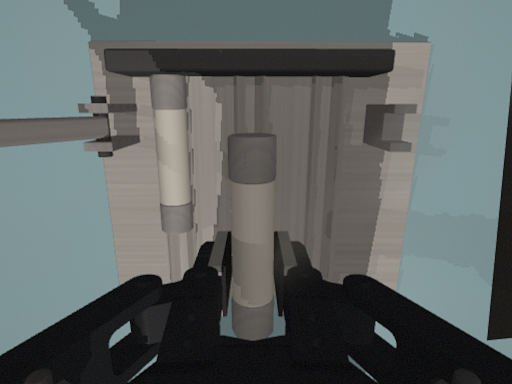

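The column in groove 1 is still home and c2 hangs over groove 2 at (252,235). I lower it and push it along.

```bash
J="python3 -m jog"
$J '[{"grip":1,"slide":[0,-0.1,2.8],"yaw":0},{"grip":1,"slide":[0,0,2.7],"yaw":0},{"grip":1,"slide":[0,0,0],"yaw":0},{"grip":1,"slide":[0,0,0],"yaw":0}]' | egrep 'pos|ft'
$J '[{"grip":1,"slide":[0,0,0.4],"yaw":0},{"grip":1,"slide":[0,0,0],"yaw":0}]'| egrep 'pos|ft'
$J '[{"grip":1,"slide":[0,0,0.4],"yaw":0},{"grip":1,"slide":[0,0,0],"yaw":0}]'| egrep 'pos|ft'
python3 -c "
from h import *
need((.5314-.008,.0834,.093),4.06)"
```

```text
position: [0.4954, 0.081, 0.1029]
ft_force: [-0.4, 0.5, -0.2]
position: [0.4958, 0.0816, 0.0993]
ft_force: [0.8, -0.6, -1.6]
position: [0.4953, 0.0817, 0.0945]
ft_force: [0.2, 0.1, -1.6]
t 24.85 pos [0.4953 0.0817 0.0945] yaw 4.23 tilt 0.01 j7 -1.93 F [ 0.2  0.1 -1.6] w 0.238 gf 39.6
  yaw 0.003 slide [2.81 0.03 0.15]
```

```bash
J="python3 -m jog"
$J '[{"grip":1,"slide":[0,0,0.3],"yaw":0},{"grip":1,"slide":[0,0,0],"yaw":0}]'| egrep 'pos|ft'
$J '[{"grip":1,"slide":[0.7,0,0],"yaw":0},{"grip":1,"slide":[0.7,0,0],"yaw":0},{"grip":1,"slide":[0.6,0,0],"yaw":0},{"grip":1,"slide":[0.5,0,0],"yaw":0},{"grip":1,"slide":[0,0,0],"yaw":0}]'| egrep 'pos|ft'
for i in 1 2; do $J '[{"grip":1,"slide":[0.3,0,0],"yaw":0},{"grip":1,"slide":[0,0,0],"yaw":0}]'|egrep 'pos|ft'; done
```

```text
position: [0.4957, 0.0816, 0.0931]
ft_force: [-8.9, -2.4, 22.3]
position: [0.5194, 0.0833, 0.0916]
ft_force: [-9.1, -2.6, 9.7]
position: [0.5215, 0.0835, 0.0915]
ft_force: [-13.0, -2.0, 12.9]
position: [0.5251, 0.0836, 0.0916]
ft_force: [-9.0, -3.5, 8.7]
```

```bash
J="python3 -m jog"
for i in 1 2 3; do $J '[{"grip":1,"slide":[0.3,0,0],"yaw":0},{"grip":1,"slide":[0,0,0],"yaw":0}]'|egrep 'pos|ft'; done
```

```text
position: [0.5283, 0.0839, 0.0916]
ft_force: [-7.2, -2.3, 7.6]
position: [0.5313, 0.0841, 0.0916]
ft_force: [-7.7, -2.7, 7.4]
position: [0.5329, 0.0843, 0.0911]
ft_force: [-14.9, -2.6, 11.4]
```

```bash
J="python3 -m jog"
$J '[{"grip":1,"slide":[0.2,0,0],"yaw":0},{"grip":1,"slide":[0,0,0],"yaw":0}]'|egrep 'pos|ft'
python3 - <<'E'
from h import *
im=manip.camera("wrist"); cv2.imwrite("pics/w9.png",im)
x=np.array([.9975,.0708]); s=np.array([.5314,.0834])
for k in (-.05,.05,.053): print([proj("wrist",(*(s+x*k),.025)).round(1)])
for d in manip.masks_of("column1","wrist")[:4]:
    ys,xs=np.nonzero(d["region"]); print(round(d["conf"],2),d["centre"],xs.min(),xs.max(),ys.min(),ys.max())
E
```

```text
position: [0.5341, 0.0844, 0.0907]
ft_force: [-16.5, -2.4, 11.1]
[array([252.6, 345.2])]
[array([253.5, 154.3])]
[array([253.5, 147.4])]
0.91 [145.0, 216.7] 112 171 161 359
0.56 [252.7, 246.7] 228 276 161 339
```

View pics/w9.png

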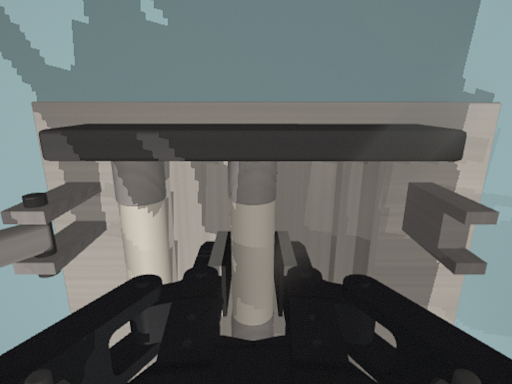

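Both columns meet the stop at row 158. That was my last picture, so from here I rely on numbers only. I release c2 and go to c3.

```bash
J="python3 -m jog"
$J '[{"grip":1,"slide":[-0.3,0,-0.1],"yaw":0},{"grip":1,"slide":[0,0,0],"yaw":0},{"grip":0.25,"slide":[0,0,0],"yaw":0},{"grip":0.25,"slide":[0,0,0],"yaw":0},{"grip":0.25,"slide":[0,0,0],"yaw":0},{"grip":0.25,"slide":[0,0,-0.5],"yaw":0},{"grip":0.25,"slide":[0,0,-2.5],"yaw":0},{"grip":0.25,"slide":[0,0,-4],"yaw":0}]'
$J '[{"grip":0.25,"slide":[-4,0,-3],"yaw":0},{"grip":0.25,"slide":[-3,0,-3],"yaw":0},{"grip":0.25,"slide":[0,0,0],"yaw":0},{"grip":0.25,"slide":[0,0,0],"yaw":0}]'
cat > chk.py <<'E'
from h import *
k=cal("wrist"); im=manip.camera("wrist")
x=np.array([.9975,.0708])
for i,s in enumerate(([.5279,.1333],[.5314,.0834],[.5349,.0335])):
    s=np.array(s); print("g",i+1,[proj("wrist",(*(s+x*q),.025),k).round(1) for q in(-.05,0,.05)])
for d in manip.masks_of("column1","wrist")[:6]:
    ys,xs=np.nonzero(d["region"]); p=np.stack([xs,ys],1).astype(np.float32)
    l=cv2.fitLine(p,cv2.DIST_L2,0,.01,.01).ravel(); z=.025 if onz("wrist",p.mean(0),.02,k)[1]>-.06 else .012
    a=onz("wrist",p.mean(0),z,k);v=onz("wrist",p.mean(0)+l[:2]*9,z,k)-a
    b=im[d["region"]].mean(0); print(round(d["conf"],2),"x",xs.min(),xs.max(),"y",ys.min(),ys.max(),a.round(4),np.degrees(np.arctan(v[1]/v[0])).round(1),"PINK" if b[2]-b[1]>40 else "white")
E
python3 chk.py; python3 -c "
from h import *
need((.503,-.315,.2216),4)"
```

```text
clock: 27.65
position: [0.5331, 0.0845, 0.1618]
ee_rot: [0.999, 0.037, -0.002, -0.0]
ft_force: [0.5, 1.7, 0.6]
grip_width: 0.37
grasp_force: 0.0
clock: 28.05
position: [0.4648, 0.0794, 0.2237]
ee_rot: [0.999, 0.037, 0.002, 0.001]
ft_force: [0.3, -0.6, 0.1]
grip_width: 0.373
grasp_force: 0.0
g 1 [array([194.8, 166.8]), array([192. , 107.1]), array([188.9,  40.8])]
g 2 [array([252.5, 167. ]), array([252.7, 107.3]), array([252.9,  41.1])]
g 3 [array([310.1, 167.2]), array([313.3, 107.6]), array([316.8,  41.4])]
0.8 x 176 207 y 39 169 [0.5315 0.1335 0.025 ] 4.3 white
0.74 x 238 267 y 40 169 [0.5351 0.0839 0.025 ] 4.1 white
0.52 x 0 395 y 15 232 [0.5215 0.0827 0.025 ] 87.4 white
t 28.15 pos [0.4647 0.0794 0.222 ] yaw 4.21 tilt 0.03 j7 -1.81 F [ 0.6 -0.1 -0.5] w 0.375 gf 0.0
  yaw 0.004 slide [ 1.07 39.61  0.04]
```

```bash
J="python3 -m jog"
$J '[{"grip":0,"slide":[0.1,4.9,0],"yaw":0},{"grip":0,"slide":[0.1,4.9,0],"yaw":0},{"grip":0,"slide":[0.2,4.9,0],"yaw":0},{"grip":0,"slide":[0.2,4.9,0],"yaw":0},{"grip":0,"slide":[0.2,4.9,0],"yaw":0},{"grip":0,"slide":[0.1,4.9,0],"yaw":0},{"grip":0,"slide":[0.1,4.9,0],"yaw":0},{"grip":0,"slide":[0.1,4.9,0],"yaw":0}]' >/dev/null
$J '[{"grip":0,"slide":[0,0,2],"yaw":-0.1},{"grip":0,"slide":[0,0,3],"yaw":-0.09},{"grip":0,"slide":[0,0,3],"yaw":0},{"grip":0,"slide":[0,0,0],"yaw":0},{"grip":0,"slide":[0,0,0],"yaw":0}]'
python3 chk.py | grep -v g; python3 -c "
from h import *
need((.503,-.3148,.078),15)
x=np.array([np.cos(.262),np.sin(.262)])
for s in(-.05,0,.05): print(proj('wrist',(*(np.array([.511,-.3127])+s*x),.012)))"
```

```text
clock: 29.45
position: [0.5043, -0.3105, 0.1417]
ee_rot: [0.991, 0.131, -0.001, -0.001]
ft_force: [0.7, -0.0, -0.2]
grip_width: 0.5
grasp_force: 0.0
0.96 x 116 142 y 345 378 [ 0.358  -0.2525  0.012 ] -14.5 PINK
0.67 x 241 275 y 124 275 [ 0.5137 -0.3114  0.012 ] 15.1 white
0.59 x 271 306 y 0 10 [ 0.6289 -0.2998  0.012 ] -81.1 PINK
t 29.55 pos [ 0.5052 -0.3109  0.1438] yaw 15.11 tilt 0.1 j7 -0.93 F [ 1.4 -0.5  0.1] w 0.498 gf 0.0
  yaw 0.002 slide [-0.31  0.32  6.58]
[256.06513451 269.05465139]
[256.46396938 202.3675495 ]
[256.91737094 126.55663761]
```

```bash
J="python3 -m jog"
$J '[{"grip":0,"slide":[-0.2,0.3,3.2],"yaw":0},{"grip":0,"slide":[0,0,3.2],"yaw":0},{"grip":0,"slide":[0,0,0],"yaw":0},{"grip":1,"slide":[0,0,0],"yaw":0},{"grip":1,"slide":[0,0,0],"yaw":0},{"grip":1,"slide":[0,0,0],"yaw":0},{"grip":1,"slide":[0,0,0],"yaw":0},{"grip":1,"slide":[0,0,0],"yaw":0}]' 40
$J '[{"grip":1,"slide":[0,0,0],"yaw":0},{"grip":1,"slide":[0,0,-2],"yaw":0},{"grip":1,"slide":[0,0,-3],"yaw":0},{"grip":1,"slide":[0,0,-3],"yaw":0},{"grip":1,"slide":[0,0,0],"yaw":0.1},{"grip":1,"slide":[0,0,0],"yaw":0.09},{"grip":1,"slide":[0,0,0],"yaw":0},{"grip":1,"slide":[0,0,0],"yaw":0}]'
python3 - <<'E'
from h import *
x=np.array([.9975,.0708]); s=np.array([.5349,.0335]); p=s-x*.035
need((p[0],p[1],.155),4.06)
E
python3 chk.py | grep -v g
```

```text
clock: 30.35
position: [0.5043, -0.3146, 0.0809]
ee_rot: [0.991, 0.132, 0.001, 0.001]
ft_force: [-1.0, 0.9, 8.0]
grip_width: 0.238
grasp_force: 40.3
clock: 31.15
position: [0.5032, -0.314, 0.1591]
ee_rot: [0.999, 0.038, 0.0, 0.0]
ft_force: [-0.8, 0.5, -1.1]
grip_width: 0.235
grasp_force: 39.6
t 31.15 pos [ 0.5032 -0.314   0.1591] yaw 4.39 tilt 0.04 j7 -1.1 F [-0.8  0.5 -1.1] w 0.235 gf 39.6
  yaw 0.006 slide [  2.12 -34.44   0.41]
0.88 x 227 276 y 131 339 [ 0.4819 -0.3161  0.012 ] 4.6 white
0.57 x 147 256 y 0 10 [ 0.6293 -0.2826  0.012 ] -88.0 PINK
```

```bash
J="python3 -m jog"
$J '[{"grip":1,"slide":[0.3,-4.9,0],"yaw":0.006},{"grip":1,"slide":[0.3,-4.9,0],"yaw":0},{"grip":1,"slide":[0.3,-4.9,0],"yaw":0},{"grip":1,"slide":[0.3,-4.9,0],"yaw":0},{"grip":1,"slide":[0.3,-4.9,0],"yaw":0},{"grip":1,"slide":[0.3,-4.9,0],"yaw":0},{"grip":1,"slide":[0.3,-4.9,0],"yaw":0},{"grip":1,"slide":[0,0,0],"yaw":0}]' >/dev/null
$J '[{"grip":1,"slide":[0,0,0],"yaw":0},{"grip":1,"slide":[0,0,0],"yaw":0}]' >/dev/null
python3 - <<'E'
from h import *
x=np.array([.9975,.0708]); s=np.array([.5349,.0335]); p=s-x*.035
need((p[0],p[1],.0945),4.06)
E
python3 chk.py
```

```text
t 32.25 pos [0.5006 0.0284 0.1585] yaw 3.85 tilt 0.04 j7 -1.75 F [ 0.8 -0.7 -1.4] w 0.237 gf 39.7
  yaw -0.004 slide [-0.04 -0.26  6.4 ]
g 1 [array([104.1, 230.1]), array([ 94. , 158.8]), array([82.5, 77.3])]
g 2 [array([176. , 229.9]), array([170.7, 158.6]), array([164.6,  77.1])]
g 3 [array([247.9, 229.7]), array([247.4, 158.4]), array([246.8,  76.9])]
0.77 x 228 277 y 131 339 [0.4849 0.0267 0.025 ] 4.0 white
0.68 x 147 191 y 77 235 [0.5344 0.0838 0.025 ] 4.1 white
0.59 x 64 121 y 76 235 [0.5312 0.1335 0.025 ] 4.4 white
```

```bash
J="python3 -m jog"
$J '[{"grip":1,"slide":[0,-0.25,2.8],"yaw":0},{"grip":1,"slide":[0,0,2.7],"yaw":0},{"grip":1,"slide":[0,0,0],"yaw":0},{"grip":1,"slide":[0,0,0],"yaw":0}]' | egrep 'pos|ft'
$J '[{"grip":1,"slide":[0,0,0.4],"yaw":0},{"grip":1,"slide":[0,0,0],"yaw":0}]'| egrep 'pos|ft'
$J '[{"grip":1,"slide":[0,0,0.4],"yaw":0},{"grip":1,"slide":[0,0,0],"yaw":0}]'| egrep 'pos|ft'
python3 -c "
from h import *
need((.5349-.008,.0335-.0005,.0945),4.06)"
```

```text
position: [0.5004, 0.0314, 0.1039]
ft_force: [0.2, -0.1, -0.6]
position: [0.5009, 0.0319, 0.1003]
ft_force: [-0.2, 0.1, -0.7]
position: [0.5003, 0.032, 0.0955]
ft_force: [0.0, 0.1, -0.7]
t 33.15 pos [0.5003 0.032  0.0955] yaw 3.88 tilt 0.01 j7 -1.81 F [ 0.   0.1 -0.7] w 0.235 gf 39.7
  yaw -0.003 slide [2.66 0.09 0.1 ]
```

```bash
J="python3 -m jog"
$J '[{"grip":1,"slide":[0,0,0.2],"yaw":0},{"grip":1,"slide":[0,0,0],"yaw":0}]'| egrep 'pos|ft'
$J '[{"grip":1,"slide":[0.7,0,0],"yaw":0},{"grip":1,"slide":[0.7,0,0],"yaw":0},{"grip":1,"slide":[0.6,0,0],"yaw":0},{"grip":1,"slide":[0.5,0,0],"yaw":0},{"grip":1,"slide":[0,0,0],"yaw":0}]'| egrep 'pos|ft'
for i in 1 2 ; do $J '[{"grip":1,"slide":[0.3,0,0],"yaw":0},{"grip":1,"slide":[0,0,0],"yaw":0}]'|egrep 'pos|ft'; done
python3 chk.py
```

```text
position: [0.5007, 0.0318, 0.0945]
ft_force: [-3.1, -1.2, 10.1]
position: [0.5242, 0.0336, 0.0936]
ft_force: [-10.2, -0.9, 9.2]
position: [0.527, 0.0339, 0.0936]
ft_force: [-10.6, -1.0, 10.3]
position: [0.5301, 0.0341, 0.0936]
ft_force: [-10.1, -0.5, 8.8]
g 1 [array([ 62.1, 330.3]), array([ 44.4, 242.5]), array([ 23.3, 137. ])]
g 2 [array([157.8, 330.1]), array([148.9, 242.3]), array([138.2, 136.8])]
g 3 [array([253.5, 329.9]), array([253.4, 242.1]), array([253.2, 136.6])]
0.96 x 227 277 y 139 340 [0.5384 0.0342 0.025 ] 3.9 white
0.93 x 0 82 y 140 331 [0.5352 0.1341 0.025 ] 3.5 white
0.91 x 112 174 y 141 283 [0.5494 0.0848 0.025 ] 5.6 white
```

```bash
J="python3 -m jog"
for i in 1 2 3; do $J '[{"grip":1,"slide":[0.3,0,0],"yaw":0},{"grip":1,"slide":[0,0,0],"yaw":0}]'|egrep 'pos|ft'; done
python3 chk.py
```

```text
position: [0.532, 0.0342, 0.0934]
ft_force: [-16.5, -2.7, 15.2]
position: [0.5349, 0.0344, 0.0929]
ft_force: [-13.2, -1.1, 9.3]
position: [0.5378, 0.0346, 0.0927]
ft_force: [-12.2, -0.5, 5.6]
g 1 [array([ 63.7, 343.4]), array([ 46.1, 257.7]), array([ 25.1, 154.6])]
g 2 [array([158.6, 343.2]), array([149.8, 257.5]), array([139.2, 154.5])]
g 3 [array([253.5, 343.1]), array([253.4, 257.3]), array([253.3, 154.3])]
0.86 x 228 277 y 159 339 [0.5412 0.0344 0.025 ] 3.9 white
0.8 x 0 81 y 160 333 [0.5382 0.1345 0.025 ] 3.6 white
0.69 x 114 173 y 160 282 [0.5523 0.0851 0.025 ] 5.9 white
```

```bash
J="python3 -m jog"
$J '[{"grip":1,"slide":[-0.3,0,-0.1],"yaw":0},{"grip":1,"slide":[0,0,0],"yaw":0},{"grip":0.25,"slide":[0,0,0],"yaw":0},{"grip":0.25,"slide":[0,0,0],"yaw":0},{"grip":0.25,"slide":[0,0,0],"yaw":0},{"grip":0.25,"slide":[0,0,-0.5],"yaw":0},{"grip":0.25,"slide":[0,0,-2.5],"yaw":0},{"grip":0.25,"slide":[0,0,-4],"yaw":0}]'
$J '[{"grip":0.25,"slide":[-4,0,-3],"yaw":0},{"grip":0.25,"slide":[-3,-2.5,-3],"yaw":0},{"grip":0.25,"slide":[0,-2.5,-3],"yaw":0},{"grip":0.25,"slide":[0,0,0],"yaw":0},{"grip":0.25,"slide":[0,0,0],"yaw":0}]'
python3 chk.py
python3 - <<'E'
from h import *
need((.537,.2886,.335),94.06)
im=manip.camera("top")
for t in ("column1","clamp_handle"):
    for d in manip.masks_of(t,"top")[:5]: print(t,round(d["conf"],2),np.round(d["centre"]),onz("top",d["centre"],.012).round(3))
E
```

```text
clock: 35.85
position: [0.5363, 0.0339, 0.1639]
ee_rot: [0.999, 0.034, -0.002, 0.0]
ft_force: [-0.1, 0.0, -0.6]
grip_width: 0.372
grasp_force: 0.0
clock: 36.35
position: [0.4646, 0.0796, 0.2555]
ee_rot: [0.999, 0.034, 0.001, 0.0]
ft_force: [-0.8, 0.3, -0.7]
grip_width: 0.379
grasp_force: 0.0
g 1 [array([200.8, 160.6]), array([198.3, 106.9]), array([195.5,  48. ])]
g 2 [array([252.6, 160.5]), array([252.5, 106.8]), array([252.4,  47.9])]
g 3 [array([304.4, 160.4]), array([306.7, 106.7]), array([309.2,  47.8])]
0.66 x 294 320 y 47 161 [0.5379 0.0341 0.025 ] 4.2 white
0.64 x 183 212 y 47 162 [0.5311 0.1335 0.025 ] 4.1 white
t 36.45 pos [0.4641 0.0787 0.2539] yaw 3.81 tilt 0.06 j7 -1.79 F [-0.5 -0.6  0.5] w 0.375 gf 0.0
  yaw -1.575 slide [20.42  8.76 -8.11]
column1 0.82 [323. 291.] [ 0.338 -0.265  0.012]
column1 0.8 [215. 212.] [0.549 0.031 0.012]
column1 0.7 [184. 121.] [0.817 0.127 0.012]
clamp_handle 0.52 [ 99. 200.] [0.579 0.354 0.012]
```

```bash
J="python3 -m jog"
$J '[{"grip":-0.2,"slide":[0,0,-2],"yaw":-0.145},{"grip":-0.2,"slide":[0,0,-2],"yaw":-0.145},{"grip":-0.2,"slide":[0,0,-2],"yaw":-0.145},{"grip":-0.2,"slide":[0,0,-2],"yaw":-0.145},{"grip":-0.2,"slide":[0,0,0],"yaw":-0.145},{"grip":-0.2,"slide":[0,0,0],"yaw":-0.145},{"grip":-0.2,"slide":[0,0,0],"yaw":-0.145},{"grip":-0.2,"slide":[0,0,0],"yaw":-0.145}]' >/dev/null
$J '[{"grip":-0.2,"slide":[0,0,0],"yaw":-0.145},{"grip":-0.2,"slide":[0,0,0],"yaw":-0.145},{"grip":-0.2,"slide":[0,0,0],"yaw":-0.125},{"grip":-0.2,"slide":[0,0,0],"yaw":0}]'
python3 - <<'E'
from h import *
im=manip.camera("wrist"); c=cal("wrist"); e=np.array([.537,.2886,.211])
print("exp",proj("wrist",e,c),proj("top",e))
for t in ("column1","clamp_handle"):
    for d in manip.masks_of(t,"wrist")[:4]:
        ys,xs=np.nonzero(d["region"]); print(t,round(d["conf"],2),np.round(d["centre"]),onz("wrist",d["centre"],.025,c).round(4),xs.min(),xs.max(),ys.min(),ys.max())
need((.537,.2886,.335),94.06)
E
```

```text
clock: 37.8
position: [0.4641, 0.0793, 0.3339]
ee_rot: [0.681, 0.733, -0.0, -0.0]
ft_force: [0.1, -0.7, -0.2]
grip_width: 0.597
grasp_force: 0.0
exp [ 436.99031843 -191.92081984] [ 96.34593156 201.30461361]
column1 0.82 [304. 204.] [0.5331 0.031  0.025 ] 266 347 194 210
column1 0.75 [309. 166.] [0.5327 0.0801 0.025 ] 267 350 155 171
column1 0.73 [312. 124.] [0.5308 0.1301 0.025 ] 267 354 111 131
clamp_handle 0.93 [351.  40.] [0.5624 0.2229 0.025 ] 328 377 0 92
clamp_handle 0.51 [282. 149.] [0.4988 0.0986 0.025 ] 211 376 0 244
t 37.95 pos [0.4641 0.0795 0.3342] yaw 93.9 tilt 0.03 j7 -0.19 F [-0.4 -0.7 -0.4] w 0.596 gf 0.0
  yaw -0.003 slide [20.34  8.75 -0.08]
```

```bash
J="python3 -m jog"
$J '[{"grip":-0.3,"slide":[4.06,1.75,0],"yaw":0},{"grip":-0.3,"slide":[4.06,1.75,0],"yaw":0},{"grip":-0.3,"slide":[4.06,1.75,0],"yaw":0},{"grip":-0.3,"slide":[4.06,1.75,0],"yaw":0},{"grip":-0.3,"slide":[4.06,1.75,0],"yaw":0},{"grip":-0.3,"slide":[0,0,0],"yaw":0},{"grip":-0.3,"slide":[0,0,0],"yaw":0},{"grip":-0.3,"slide":[0,0,0],"yaw":0}]' 30
python3 -c "
from h import *
need((.537,.2886,.265),94.06)"
$J '[{"grip":-0.3,"slide":[0,0,2.3],"yaw":0},{"grip":-0.3,"slide":[0,0,2.3],"yaw":0},{"grip":-0.3,"slide":[0,0,2.2],"yaw":0},{"grip":-0.3,"slide":[0,0,0],"yaw":0},{"grip":-0.3,"slide":[0,0,0],"yaw":0}]' 
python3 -c "
from h import *
need((.537,.2886,.265),94.06)"
```

```text
clock: 38.75
position: [0.537, 0.2874, 0.3344]
ee_rot: [0.682, 0.731, -0.0, 0.0]
ft_force: [0.6, -0.6, -0.2]
grip_width: 0.649
grasp_force: 0.0
t 38.75 pos [0.537  0.2874 0.3344] yaw 93.98 tilt 0.05 j7 -0.65 F [ 0.6 -0.6 -0.2] w 0.649 gf 0.0
  yaw -0.001 slide [0.12 0.01 6.94]
clock: 39.25
position: [0.5371, 0.2875, 0.2675]
ee_rot: [0.682, 0.731, 0.0, 0.0]
ft_force: [0.2, -0.5, 0.6]
grip_width: 0.649
grasp_force: 0.0
t 39.25 pos [0.5371 0.2875 0.2675] yaw 94.01 tilt 0.05 j7 -0.67 F [ 0.2 -0.5  0.6] w 0.649 gf 0.0
  yaw -0.001 slide [ 0.12 -0.    0.25]
```

```bash
J="python3 -m jog"
$J '[{"grip":1,"slide":[0,0,0.2],"yaw":0},{"grip":1,"slide":[0,0,0],"yaw":0},{"grip":1,"slide":[0,0,0],"yaw":0},{"grip":1,"slide":[0,0,0],"yaw":0},{"grip":1,"slide":[0,0,0],"yaw":0},{"grip":1,"slide":[0,0,0],"yaw":0},{"grip":1,"slide":[0,0,0],"yaw":0}]' 30
$J '[{"grip":1,"slide":[-1.3,0,-0.85],"yaw":0},{"grip":1,"slide":[-1.3,0,-0.75],"yaw":0},{"grip":1,"slide":[-1.4,0,-0.65],"yaw":0},{"grip":1,"slide":[-1.4,0,-0.55],"yaw":0},{"grip":1,"slide":[-2,0,-0.5],"yaw":0},{"grip":1,"slide":[-2,0,-0.4],"yaw":0},{"grip":1,"slide":[-2,0,-0.15],"yaw":0},{"grip":1,"slide":[-2,0,0.05],"yaw":0}]'
$J '[{"grip":1,"slide":[-2,0,0.25],"yaw":0},{"grip":1,"slide":[-2,0,0.45],"yaw":0},{"grip":1,"slide":[-1.9,0,0.65],"yaw":0},{"grip":1,"slide":[-1.9,0,0.8],"yaw":0},{"grip":1,"slide":[-1.7,0,1.0],"yaw":0},{"grip":1,"slide":[-1.7,0,1.2],"yaw":0},{"grip":1,"slide":[0,0,0],"yaw":0}]'
python3 - <<'E'
from h import *
need((.5544,.0425,.2576),94.06)
for th in (.9,.75,.6,.45,.3,.15,.0): print(th, round(-20.5*np.cos(th),2), round(-20.5*np.sin(th),2))
E
```

```text
clock: 39.95
position: [0.5368, 0.2892, 0.2652]
ee_rot: [0.681, 0.732, 0.001, -0.0]
ft_force: [0.2, 3.0, 5.3]
grip_width: 0.277
grasp_force: 31.2
clock: 40.75
position: [0.5466, 0.1532, 0.3024]
ee_rot: [0.681, 0.732, 0.0, 0.0]
ft_force: [8.6, 4.4, -9.2]
grip_width: 0.275
grasp_force: 29.9
clock: 41.45
position: [0.5549, 0.0394, 0.2576]
ee_rot: [0.683, 0.731, -0.0, 0.0]
ft_force: [4.8, -1.9, 2.2]
grip_width: 0.272
grasp_force: 31.3
t 41.45 pos [0.5549 0.0394 0.2576] yaw 93.89 tilt 0.07 j7 -0.2 F [ 4.8 -1.9  2.2] w 0.272 gf 31.3
  yaw -0.003 slide [ 0.32 -0.03 -0.  ]
0.9 -12.74 -16.06
0.75 -15.0 -13.97
0.6 -16.92 -11.58
0.45 -18.46 -8.92
0.3 -19.58 -6.06
0.15 -20.27 -3.06
0.0 -20.5 -0.0
```

```bash
J="python3 -m jog"
$J '[{"grip":1,"slide":[-1.0,0,1.0],"yaw":0},{"grip":1,"slide":[-0.95,0,1.1],"yaw":0},{"grip":1,"slide":[-1.0,0,1.15],"yaw":0},{"grip":1,"slide":[-0.9,0,1.2],"yaw":0},{"grip":1,"slide":[-0.8,0,1.3],"yaw":0},{"grip":1,"slide":[-0.75,0,1.35],"yaw":0},{"grip":1,"slide":[-0.6,0,1.4],"yaw":0},{"grip":1,"slide":[-0.5,0,1.45],"yaw":0}]'
$J '[{"grip":1,"slide":[-0.4,0,1.5],"yaw":0},{"grip":1,"slide":[-0.3,0,1.5],"yaw":0},{"grip":1,"slide":[-0.15,0,1.5],"yaw":0},{"grip":1,"slide":[-0.1,0,1.3],"yaw":0},{"grip":1,"slide":[0,0,0],"yaw":0}]'
python3 -c "
from h import *
need((.5599,-.0349,.097),94.06)"
```

```text
clock: 42.25
position: [0.5596, -0.0246, 0.1594]
ee_rot: [0.682, 0.731, -0.0, 0.001]
ft_force: [5.6, -4.9, 3.5]
grip_width: 0.273
grasp_force: 33.8
clock: 42.75
position: [0.5602, -0.0337, 0.1003]
ee_rot: [0.682, 0.731, -0.0, 0.001]
ft_force: [6.9, -4.8, -0.7]
grip_width: 0.275
grasp_force: 33.7
t 42.75 pos [ 0.5602 -0.0337  0.1003] yaw 94.02 tilt 0.11 j7 -0.14 F [ 6.9 -4.8 -0.7] w 0.275 gf 33.7
  yaw -0.001 slide [-0.12 -0.04  0.33]
```

```bash
J="python3 -m jog"
for i in 1 2 3 4; do $J '[{"grip":1,"slide":[0,0,0.3],"yaw":0},{"grip":1,"slide":[0,0,0],"yaw":0}]'|egrep 'pos|ft'; done
```

```text
position: [0.5602, -0.0337, 0.0983]
ft_force: [6.0, -5.0, -0.4]
position: [0.5603, -0.0336, 0.0956]
ft_force: [5.0, -5.1, -0.4]
position: [0.5605, -0.0335, 0.0947]
ft_force: [-5.5, -5.5, 26.7]
position: [0.5606, -0.0334, 0.0935]
ft_force: [-15.6, -6.3, 46.4]
```

```bash
J="python3 -m jog"
$J '[{"grip":1,"slide":[0,0,-0.6],"yaw":0},{"grip":1,"slide":[0,0,0],"yaw":0},{"grip":-0.3,"slide":[0,0,0],"yaw":0},{"grip":-0.3,"slide":[0,0,0],"yaw":0},{"grip":-0.3,"slide":[0,0,0],"yaw":0},{"grip":-0.3,"slide":[0,0,0],"yaw":0},{"grip":-0.3,"slide":[0,0,-1.5],"yaw":0},{"grip":-0.3,"slide":[0,0,-3],"yaw":0}]'
$J '[{"grip":-0.3,"slide":[0,0,-4.5],"yaw":0},{"grip":-0.3,"slide":[0,0,-4.5],"yaw":0},{"grip":-0.3,"slide":[0,0,-4.5],"yaw":0},{"grip":-0.3,"slide":[4.5,-2,-2],"yaw":0},{"grip":-0.3,"slide":[4.5,-2,0],"yaw":0},{"grip":-0.3,"slide":[0,0,0],"yaw":0},{"grip":-0.3,"slide":[0,0,0],"yaw":0}]'
python3 - <<'E'
from h import *
im=manip.camera("wrist"); c=cal("wrist"); cv2.imwrite("pics/closed.png",im); np.save("cl_T.npy",c[3]); e=np.array([.5599,-.0349,.043])
need((.46,.36,.15),94)
print("exp",proj("wrist",e,c),proj("top",e),proj("scene",e))
for t in ("column1","clamp_handle"):
    for d in manip.masks_of(t,"wrist")[:4]:
        ys,xs=np.nonzero(d["region"]); print(t,round(d["conf"],2),np.round(d["centre"]),onz("wrist",d["centre"],.025,c).round(4),xs.min(),xs.max(),ys.min(),ys.max())
for n in("top","scene"):
    im=manip.camera(n)
    for d in manip.masks_of("clamp_handle",n)[:3]:
        ys,xs=np.nonzero(d["region"]); print(n,round(d["conf"],2),np.round(d["centre"]),xs.min(),xs.max(),ys.min(),ys.max())
E
```

```text
clock: 44.35
position: [0.5585, -0.031, 0.1399]
ee_rot: [0.681, 0.732, -0.001, -0.002]
ft_force: [1.3, -0.1, 0.5]
grip_width: 0.648
grasp_force: 0.0
clock: 45.05
position: [0.5143, 0.0544, 0.2957]
ee_rot: [0.68, 0.733, 0.0, 0.001]
ft_force: [1.1, -0.6, 0.3]
grip_width: 0.647
grasp_force: 0.0
t 45.1 pos [0.5147 0.053  0.2952] yaw 94.15 tilt 0.07 j7 -0.18 F [ 0.9 -0.7  0.5] w 0.65 gf 0.0
  yaw 0.003 slide [31.   -3.32 14.52]
exp [286.60487146 251.54943871] [238.33787323 206.59405184] [263.40520266 193.63184023]
column1 0.79 [264. 145.] [0.5251 0.0803 0.025 ] 223 317 133 152
column1 0.75 [260. 186.] [0.525  0.0345 0.025 ] 224 314 178 197
column1 0.66 [127. 373.] [ 0.3671 -0.2373  0.025 ] 111 133 353 383
column1 0.55 [263.  96.] [0.5205 0.1307 0.025 ] 223 320 84 105
clamp_handle 0.91 [290. 158.] [0.5554 0.0678 0.025 ] 277 300 53 260
top 0.54 [229. 204.] 212 242 202 211
scene 0.65 [287. 203.] 261 320 191 210
```

The detected clamp fits the closed pose. I'll press lightly on the handle with shut fingertips as a physical check that it is fully down.

```bash
J="python3 -m jog"
$J '[{"grip":1,"slide":[-4.5,2,0],"yaw":0},{"grip":1,"slide":[-4.5,2,0],"yaw":0},{"grip":1,"slide":[0,0,4.5],"yaw":0},{"grip":1,"slide":[0,0,4.5],"yaw":0},{"grip":1,"slide":[0,0,4.5],"yaw":0},{"grip":1,"slide":[0,0,2],"yaw":0},{"grip":1,"slide":[0,0,0],"yaw":0},{"grip":1,"slide":[0,0,0],"yaw":0}]' 30
for i in 1 2 3 4; do $J '[{"grip":1,"slide":[0,0,0.3],"yaw":0},{"grip":1,"slide":[0,0,0],"yaw":0}]'|egrep 'pos|ft'; done
```

```text
clock: 46.2
position: [0.5616, -0.0338, 0.14]
ee_rot: [0.681, 0.732, 0.0, 0.0]
ft_force: [0.9, -0.4, 0.7]
grip_width: 0.001
grasp_force: 0.0
position: [0.5618, -0.0338, 0.1376]
ft_force: [0.9, -0.3, 0.1]
position: [0.5612, -0.0338, 0.1336]
ft_force: [0.3, 0.5, 0.8]
position: [0.561, -0.0338, 0.1301]
ft_force: [0.5, -0.1, 0.2]
position: [0.561, -0.0337, 0.1269]
ft_force: [-0.1, 0.4, -1.1]
```

```bash
J="python3 -m jog"
for i in 1 2 3; do $J '[{"grip":1,"slide":[0,0,0.2],"yaw":0},{"grip":1,"slide":[0,0,0],"yaw":0}]'|egrep 'pos|ft'; done
```

```text
position: [0.5611, -0.0337, 0.1252]
ft_force: [0.0, -0.1, 0.1]
position: [0.5614, -0.0337, 0.1244]
ft_force: [-4.5, -0.5, 10.9]
position: [0.5616, -0.0336, 0.1239]
ft_force: [-11.2, 0.2, 26.2]
```

The contact is rigid at 52 mm, so the clamp is closed. Next I look at the keys from above.

```bash
J="python3 -m jog"
$J '[{"grip":1,"slide":[0,0,-3],"yaw":0},{"grip":1,"slide":[0,0,-4.5],"yaw":0},{"grip":1,"slide":[0,0,-4.5],"yaw":0},{"grip":1,"slide":[0,0,-4.5],"yaw":0},{"grip":1,"slide":[4.8,0,0],"yaw":0},{"grip":1,"slide":[4.8,0,0],"yaw":0},{"grip":1,"slide":[4.8,-1,0],"yaw":0},{"grip":1,"slide":[4.8,-1,0],"yaw":0}]' >/dev/null
$J '[{"grip":1,"slide":[4.8,-1,0],"yaw":0},{"grip":1,"slide":[4.8,0,0],"yaw":0},{"grip":1,"slide":[4.5,0,0],"yaw":0},{"grip":1,"slide":[0,0,0],"yaw":0},{"grip":1,"slide":[0,0,0],"yaw":0}]'
cat > keys.py <<'E'
from h import *
im=manip.camera("wrist"); c=cal("wrist"); need((.454,.365,.14),94)
cv2.imwrite("pics/k%d.png"%int(manip.get_obs()["clock"]*10),im)
for n,e in dict(square=(.537,.365,.053),long=(.4977,.363,.053),round=(.454,.365,.053)).items(): print(n,"exp",proj("wrist",e,c).round(1))
for t in("key_round_top","key_square_top","key_long_top","panel"):
    for d in manip.masks_of(t,"wrist")[:3]:
        ys,xs=np.nonzero(d["region"]); r=cv2.minAreaRect(np.stack([xs,ys],1).astype(np.float32)); print(t,round(d["conf"],2),np.round(d["centre"],1),onz("wrist",d["centre"],.053,c).round(4),np.round(r[0],1),onz("wrist",r[0],.053,c).round(4),np.round(r[1]),round(r[2]),d["region"].sum())
E
python3 keys.py
```

```text
clock: 48.9
position: [0.5067, 0.2974, 0.286]
ee_rot: [0.68, 0.733, -0.0, -0.0]
ft_force: [0.0, -0.4, -0.6]
grip_width: -0.001
grasp_force: 0.0
t 48.95 pos [0.5075 0.2959 0.2861] yaw 94.13 tilt 0.04 j7 -0.7 F [ 0.4  0.9 -0.5] w 0.001 gf 0.0
  yaw 0.002 slide [ 7.27 -4.85 14.61]
square exp [289.7 106.2]
long exp [247.3 105.3]
round exp [200.3  99.5]
key_round_top 0.78 [202.7  97.2] [0.4561 0.3672 0.053 ] [199.8  97.3] [0.4534 0.3669 0.053 ] [25. 25.] 45 531
key_square_top 0.77 [290.1 109.1] [0.5377 0.3624 0.053 ] [289. 105.] [0.5363 0.366  0.053 ] [26. 26.] 90 667
key_long_top 0.64 [245.3 104.3] [0.4958 0.3637 0.053 ] [244.  101.1] [0.4944 0.3665 0.053 ] [15. 44.] 4 616
panel 0.72 [231.3  96.3] [0.4824 0.3699 0.053 ] [244.2  99.5] [0.4944 0.3679 0.053 ] [174.  97.] 5 11563
```

The round key is at (.4535,.367), the long key at (.4945,.3665) and the square key at (.536,.366). Their shapes and the 42 mm spacing fit.

```bash
J="python3 -m jog"
$J '[{"grip":1,"slide":[3.7,-2.45,0],"yaw":0},{"grip":1,"slide":[3.7,-2.45,0],"yaw":0},{"grip":1,"slide":[0,0,4.5],"yaw":0},{"grip":1,"slide":[0,0,4.5],"yaw":0},{"grip":1,"slide":[0,0,4],"yaw":0},{"grip":1,"slide":[0,0,1.8],"yaw":0},{"grip":1,"slide":[0,0,0],"yaw":0},{"grip":1,"slide":[0,0,0],"yaw":0}]'
python3 -c "
from h import *
need((.4535,.367,.119),94.1)"
for i in 1 2 3; do $J '[{"grip":1,"slide":[0,0,0.3],"yaw":0},{"grip":1,"slide":[0,0,0],"yaw":0}]'|egrep 'pos|ft'; done
```

```text
clock: 49.95
position: [0.4537, 0.3663, 0.1392]
ee_rot: [0.682, 0.732, 0.0, 0.0]
ft_force: [1.0, 0.8, 0.9]
grip_width: -0.004
grasp_force: 0.0
t 49.95 pos [0.4537 0.3663 0.1392] yaw 94.07 tilt 0.03 j7 -0.94 F [1.  0.8 0.9] w -0.004 gf 0.0
  yaw -0.0 slide [ 0.07 -0.01  2.02]
position: [0.4537, 0.3667, 0.1364]
ft_force: [0.3, -0.1, -0.0]
position: [0.4532, 0.3665, 0.1324]
ft_force: [0.4, 0.1, 0.7]
position: [0.4529, 0.3664, 0.129]
ft_force: [-0.1, 0.6, -0.3]
```

```bash
J="python3 -m jog"
for i in 1 2 3 4 5; do $J '[{"grip":1,"slide":[0,0,0.2],"yaw":0},{"grip":1,"slide":[0,0,0],"yaw":0}]'|egrep 'pos|ft'; done
```

```text
position: [0.453, 0.3665, 0.1271]
ft_force: [1.0, -0.3, 0.2]
position: [0.4532, 0.3666, 0.1253]
ft_force: [-0.3, -0.1, 1.8]
position: [0.4532, 0.3666, 0.1234]
ft_force: [1.1, 0.8, 3.0]
position: [0.4532, 0.3667, 0.1214]
ft_force: [0.3, -0.3, 4.5]
position: [0.4532, 0.3667, 0.1198]
ft_force: [-1.4, -0.3, 6.1]
```

```bash
J="python3 -m jog"
$J '[{"grip":1,"slide":[0,0,0.1],"yaw":0},{"grip":1,"slide":[0,0,0],"yaw":0},{"grip":1,"slide":[0,0,-1.1],"yaw":0},{"grip":1,"slide":[0,0,-1.6],"yaw":0},{"grip":1,"slide":[-0.3,4.1,0],"yaw":0},{"grip":1,"slide":[-0.4,4.2,0],"yaw":0},{"grip":1,"slide":[0,0,0],"yaw":0},{"grip":1,"slide":[0,0,0],"yaw":0}]'
$J '[{"grip":1,"slide":[0,0,0.7],"yaw":0},{"grip":1,"slide":[0,0,0.7],"yaw":0},{"grip":1,"slide":[0,0,0],"yaw":0},{"grip":1,"slide":[0,0,0],"yaw":0}]'
for i in 1 2 3 4; do $J '[{"grip":1,"slide":[0,0,0.2],"yaw":0},{"grip":1,"slide":[0,0,0],"yaw":0}]'|egrep 'pos|ft'; done
```

```text
clock: 52.35
position: [0.5369, 0.3651, 0.1453]
ee_rot: [0.682, 0.732, -0.0, -0.0]
ft_force: [-0.6, -0.0, -0.1]
grip_width: -0.002
grasp_force: 0.0
clock: 52.75
position: [0.5358, 0.3656, 0.1311]
ee_rot: [0.681, 0.732, -0.0, -0.0]
ft_force: [-0.1, -0.0, 0.3]
grip_width: -0.002
grasp_force: 0.0
position: [0.5363, 0.3655, 0.1293]
ft_force: [-0.6, -0.6, 0.5]
position: [0.5363, 0.3654, 0.1271]
ft_force: [0.4, 0.2, -0.5]
position: [0.5365, 0.3656, 0.1253]
ft_force: [0.5, -0.3, 1.2]
position: [0.5365, 0.3656, 0.1234]
ft_force: [1.3, 0.3, 2.7]
```

```bash
J="python3 -m jog"
$J '[{"grip":1,"slide":[0,0,0.2],"yaw":0},{"grip":1,"slide":[0,0,0.2],"yaw":0},{"grip":1,"slide":[0,0,0.1],"yaw":0},{"grip":1,"slide":[0,0,0],"yaw":0},{"grip":1,"slide":[0,0,0],"yaw":0}]'
$J '[{"grip":1,"slide":[0,0,-1.1],"yaw":0},{"grip":1,"slide":[0,0,-1.6],"yaw":0},{"grip":1,"slide":[0.4,-4.2,0],"yaw":0},{"grip":1,"slide":[0,0,0],"yaw":0},{"grip":1,"slide":[0,0,0],"yaw":0},{"grip":1,"slide":[0,0,1.1],"yaw":0},{"grip":1,"slide":[0,0,0.6],"yaw":0},{"grip":1,"slide":[0,0,0],"yaw":0}]'
for i in 1 2 3 4; do $J '[{"grip":1,"slide":[0,0,0.2],"yaw":0},{"grip":1,"slide":[0,0,0],"yaw":0}]'|egrep 'pos|ft'; done
```

```text
clock: 54.05
position: [0.5365, 0.3657, 0.1196]
ee_rot: [0.681, 0.732, 0.0, 0.0]
ft_force: [-4.3, -3.7, 14.8]
grip_width: -0.001
grasp_force: 7.2
clock: 54.85
position: [0.4943, 0.3657, 0.1266]
ee_rot: [0.682, 0.732, -0.001, -0.0]
ft_force: [0.3, -0.5, 0.3]
grip_width: -0.004
grasp_force: 0.0
position: [0.4944, 0.3665, 0.1261]
ft_force: [1.2, 0.1, -0.1]
position: [0.4944, 0.3666, 0.1245]
ft_force: [-0.1, 0.1, 1.4]
position: [0.4944, 0.3667, 0.1225]
ft_force: [0.5, 0.5, 4.2]
position: [0.4944, 0.3667, 0.1205]
ft_force: [0.7, -0.5, 3.8]
```

```bash
J="python3 -m jog"
$J '[{"grip":1,"slide":[0,0,0.2],"yaw":0},{"grip":1,"slide":[0,0,0],"yaw":0},{"grip":1,"slide":[0,0,0],"yaw":0}]'
$J '[{"grip":1,"slide":[0,0,-2],"yaw":0},{"grip":1,"slide":[0,0,-4.5],"yaw":0},{"grip":1,"slide":[0,0,-4.5],"yaw":0},{"grip":1,"slide":[0,0,-4.5],"yaw":0},{"grip":1,"slide":[-4.8,0,0],"yaw":0},{"grip":1,"slide":[-4.8,0,0],"yaw":0},{"grip":1,"slide":[-4.8,0,0],"yaw":0},{"grip":1,"slide":[-4.8,0,0],"yaw":0}]' >/dev/null
$J '[{"grip":1,"slide":[-4.8,0,0],"yaw":0},{"grip":1,"slide":[-4.8,0,0],"yaw":0},{"grip":1,"slide":[0,0,0],"yaw":0},{"grip":1,"slide":[0,0,0],"yaw":0},{"grip":1,"slide":[0,0,0],"yaw":0}]'
python3 - <<'E'
from h import *
im=manip.camera("wrist"); c=cal("wrist"); x=np.array([.9975,.0708])
for s in([.5279,.1333],[.5314,.0834],[.5349,.0335]): print([proj("wrist",(*(np.array(s)+x*(q+.002)),.025),c).round(1) for q in(-.05,.05)])
print("handle exp",proj("wrist",(.5599,-.0349,.043),c).round(1))
for t in ("column1","clamp_handle"):
    for d in manip.masks_of(t,"wrist")[:4]:
        ys,xs=np.nonzero(d["region"]); print(t,round(d["conf"],2),np.round(d["centre"]),xs.min(),xs.max(),ys.min(),ys.max())
E
```

```text
clock: 55.95
position: [0.4944, 0.3667, 0.1196]
ee_rot: [0.681, 0.732, 0.0, 0.0]
ft_force: [-3.4, -3.9, 14.4]
grip_width: -0.004
grasp_force: 7.2
clock: 57.25
position: [0.5146, 0.0804, 0.2732]
ee_rot: [0.681, 0.733, -0.0, -0.0]
ft_force: [0.2, 0.6, -0.2]
grip_width: -0.002
grasp_force: 0.0
[array([221.4, 122.3]), array([322.4, 122.7])]
[array([222.5, 171.9]), array([319.3, 172.3])]
[array([223.4, 217.5]), array([316.4, 217.8])]
handle exp [286.3 284.4]
column1 0.86 [264. 120.] 219 322 110 132
column1 0.84 [261. 215.] 221 316 207 226
column1 0.65 [262. 170.] 220 318 161 181
clamp_handle 0.75 [289. 166.] 283 301 81 278
```

```bash
python3 -c "
from workcell import manip
print(manip.hand_in())"
```

```text
the job is handed in; nothing more can be done
None
```

I handed the job in at about 57 s: all three white columns are in the grooves against the end stop, the clamp is closed, and the round, square and long keys were each pressed fully in that order; hand-in returned no verdict, and early in the run I typed one wrong slide that put about 80 N sideways on the clamp handle (under the 120 N limit) before I took it back.

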